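# Take the front glass out of the balance's draught shield

## Robot

A 6-joint arm with a two-finger parallel gripper is mounted at the origin on the work surface. World frame = base frame: x ahead of the robot, y to its left, z up, the work surface at z = 0. Lengths are in m, angles in degrees, forces in N, time in s.
With the tool pointing down it reaches from about 0.375 to 0.9 m from the base axis. Payload 3.1 kg.
Tool frame: the origin (TCP) lies at the very end of the fingers, on their centre line; the grasp point (between the pads) lies 19 mm behind it; z points along the fingers, y is the direction in which the jaws open and shut (so a half turn about z gives the same grasp; the last joint's range is limited). The gripper opens to 85 mm and grips with 20 to 120 N. Pads are 22 mm wide; open, the fingers measure 114 mm over their backs; the gripper's body (76 mm by 85 mm) begins 54 mm behind the grasp point. The pads swing forward as they close: fully open they stand 13 mm farther back than shut.
Start: joints at [56.58, 30.224, 82.088, -0, 67.689, -10.227], TCP at [0.246, 0.574, 0.208] pointing down, gripper open.
Joint ranges: [-176.69, 176.69], [-43.24, 126.21], [12.49, 139.97], [-82, 262], [0, 151.66], [-163.58, 163.58]. Speed limits (degrees/s): [159.86, 159.86, 180, 180, 180, 180].

## Interface

Orientations are given as [roll, pitch, yaw] about the fixed x, y, z axes, in that order (R = Rz(yaw) Ry(pitch) Rx(roll)).
In Python, from station import ctrl gives the robot as it stands. The module is installed in compiled form; this text tells all that it offers.
- The arm moves only by the shell command python3 -m inch 'ROWS'. ROWS is JSON, a list of rows, each an object with "twist": the turn, a rotation vector about the tool's x, y, z in rad, a list of three; "offset": the shift along the tool's x, y, z in cm, a list of three; "claw": the finger opening in cm, from 0 to 8.54. A call has 1 to 20 rows; each row shifts and turns the pose as measured when the row begins, along the tool's axes as they then stand; what a row does not reach is not made up. A row lasts 1/10 s, in which the tool goes at most 50 mm and 8.59 degrees, less where a joint would pass 70% of its speed; a pose out of reach is approached as far as the arm can. A call is refused whole if a number of a shift passes 5 or a number of a turn 0.15, either way. A call with a gripper value outside its range is refused whole. The fingers move at their own pace and stop on an object; the grip force is fixed at half the most. Time passes only in rows, so rows that do not move let the fingers close. It gives the time, the measured TCP pose, the force and the opening at its end, in the units of the state.
- ctrl.state(): the state, without advancing time (a new reading comes with each control period).
- ctrl.get_image(name): name is "side" or "top" or "wrist"; returns the picture (480x640x3 uint8, blue, green, red); there is no depth.
- ctrl.calibration(name): a dict with "fx", "fy", "cx", "cy" (pixels), "cam_to_world" (4x4, takes a point from camera to world coordinates); the wrist camera has in their place "mount" (4x4, takes a point from camera to tool coordinates, whose origin is the TCP and whose axes are the flange's). Camera axes: x right, y down, z forward; pixel columns grow to the right and rows downward; lengths in m; the calibration is good to about 2 mm. A picture is of the moment at which its call begins: read the wrist's pose just before it. calibration takes no time and is no camera call.
- ctrl.hand_in(): hands the job in, once; it reports no verdict.
The state is a dict: "clock": time; "qpos": joint angles; "joint_velocities": joint speeds; "tau": joint torques, N m; "tool_pos": TCP position; "tcp_rot": TCP orientation; "wrist_force": force on the tool from outside, world axes, zero at the start; "ft_torque": the same for the moment, N m; "finger_gap": opening from 0.0 (shut) to 1.0 (fully open).
Only numpy, scipy, OpenCV 4.12 (cv2) and the standard library are available. Lean on these libraries where they do the work, as an engineer would, in place of code of your own. Each camera call takes 0.05 s, during which the arm holds its last target.

## Task

The front glass of the balance needs washing: turn the small swing tab on top of the frame aside so that it no longer covers the glass, lift the glass straight up out of its channels by its grip, and keep it upright all the way. Lower it all the way into the grey cleaning stand before letting go, so that it is left standing there on its edge, with the tab still turned aside. Leave the crucible on the weighing pan, the jar and the cup undisturbed.

Things in the scene. Friction and masses are not known exactly. Their poses are not given: they have to be found in the camera images.
- balance: white laboratory balance, 300 x 236 mm, fixed; place and yaw vary. Origin: underside, mid-width; x from its display front to its back, y to its left, z up (yaw 0: front faces the robot). Low glass draught shield without roof, frame top 140 mm above the bench; front glass in channels at x = -75 mm, across y; side rails at y = +-105 mm. Housing before the glass under 60 mm high.
- pane_grip (a point): on the grip of the loose front glass (0.15 to 0.3 kg): a grey upright plate, 50 wide (y), 10 thick (x), 40 mm high, on the middle of the glass's top rim. Point 14 mm below the grip's top, 26 above the rim, 116 above the lower edge. x through the glass, y along its width, z up. Glass 180 wide, 8 thick, 90 mm high, the same both ways round.
- pane_foot (a point): middle of the lower edge of the front glass, 116 mm below the grip point; same axes. At the start it is 50 mm above the bench; it must rise 90 mm to leave the channels and about 130 mm to pass above the tab's peg.
- tab (a joint): angle of the steel swing tab, rad: 0 to 0.2 at the start, pointing along the balance's +y over the glass's top rim and blocking it; grows as it swings towards the balance's back (clockwise from above), stop at 1.75. Just clear of the glass at 0.7, turned aside from 0.8, along the side rail at 1.57. Stays where left (about 1 N at the peg moves it).
- tab_pivot (a point): pivot of the tab, on top of the front post at the balance's right (-y) side, 147 mm above the bench. Axes as the balance.
- tab_peg (a point): on the upright steel peg of the tab, 12 mm thick, 45 mm from the pivot, standing from 148 to 174 mm above the bench; point at 161 mm. The tab is a flat strip 12 mm wide, 57 mm long from the pivot, 143 to 149 mm above the bench. Axes turn with the tab: y from pivot to peg; the tab swings towards its +x.
- stand_in (a point): middle of the floor of the grey cleaning stand (fixed; to the robot's left or right, yaw varies): a trough 240 mm long along its y, floor 12 mm above the bench. Inside 228 mm long, between its long walls 16 mm wide at the floor, 28 mm at their top, 72 mm above the bench. The glass stands in it with its width along y and may lean up to about 0.27 rad. z up.
- jar: bystander: amber glass jar with black cap, 60 mm across, 100 mm high; origin at its underside.
- cup: bystander: white cup, 60 mm across, 50 mm high; origin at its underside.
- crucible: bystander: small white crucible, 44 mm across, 36 mm high, on the weighing pan inside the shield, 53 to 89 mm above the bench; origin at its underside.
- notebook: bystander: open notebook with a pen, 150 x 210 mm, under 25 mm high, fixed; on the side where the stand is not. Origin at its underside.
Things that resemble listed ones, but are neither listed nor needed, are in the scene too. There is more than one size of the part that bears pane_grip; the job needs the smallest.

How it is judged:
By the outcome, as a careful person would: the job done as asked, in the order asked, and still so for the second after the job is handed in, with the robot touching nothing.
It also fails if it takes over 54 s, if anything falls off the work surface, if the arm or the gripper's body presses on something with over 40 N, if the wrist force passes 120 N, or if a joint passes its speed limit or range.

## Working session

There is one attempt and no reset: what is moved stays moved. The work goes in short steps, Python scripts to look and compute and a shell command to move; the robot and the scene stay as the last step left them, time stands still between calls to the robot, and variables do not carry over. Pictures are saved under pics/ and viewed, and the job is handed in when it is done.

```bash
mkdir -p pics
python3 - <<'E'
from station import ctrl
import cv2,json
import numpy as np
s=ctrl.state();print({k:np.round(v,3).tolist() for k,v in s.items()})
for n in ("side","top","wrist"):
    cv2.imwrite(f"pics/{n}0.png",ctrl.get_image(n))
    c=ctrl.calibration(n);print(n,{k:np.round(v,4).tolist() for k,v in c.items()})
E
```

```text
{'clock': 0.0, 'qpos': [56.577, 30.278, 82.157, 0.001, 67.688, -10.224], 'joint_velocities': [0.149, 0.035, 0.058, 0.032, -0.123, -0.005], 'tau': [-0.0, -44.236, -17.802, -0.0, 0.008, -0.0], 'tool_pos': [0.246, 0.574, 0.207], 'tcp_rot': [-179.879, -0.023, 156.801], 'wrist_force': [-0.973, -0.894, 0.238], 'ft_torque': [0.022, 0.016, 0.036], 'finger_gap': 0.994}
side {'fx': 538.7502, 'fy': 538.7502, 'cx': 320.9303, 'cy': 231.4467, 'cam_to_world': [[0.934, -0.2312, 0.2724, 0.1284], [-0.3573, -0.6143, 0.7036, -0.8816], [0.0047, -0.7545, -0.6563, 0.9466], [0.0, 0.0, 0.0, 1.0]]}
top {'fx': 623.4856, 'fy': 623.4856, 'cx': 321.8636, 'cy': 233.163, 'cam_to_world': [[0.0259, -0.9926, 0.1188, 0.2797], [-0.9996, -0.027, -0.0072, 0.0115], [0.0104, -0.1186, -0.9929, 1.607], [0.0, 0.0, 0.0, 1.0]]}
wrist {'fx': 386.1036, 'fy': 386.1036, 'cx': 316.6381, 'cy': 242.7228, 'mount': [[0.0019, -0.9466, -0.3224, 0.0822], [1.0, 0.0017, 0.0011, -0.0008], [-0.0005, -0.3224, 0.9466, -0.1664], [0.0, 0.0, 0.0, 1.0]]}
```

View pics/side0.png

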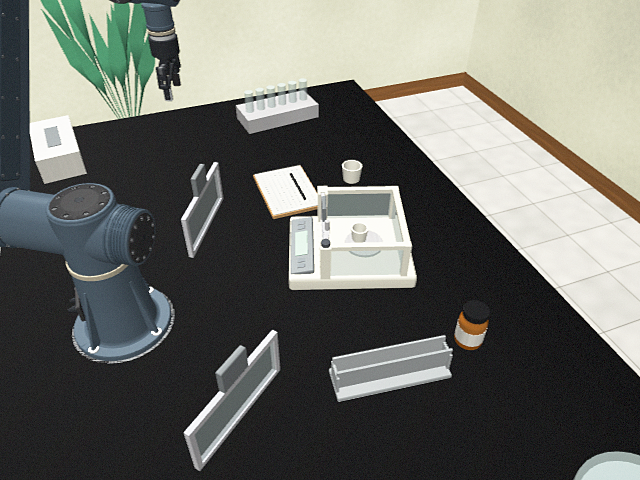

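View pics/top0.png

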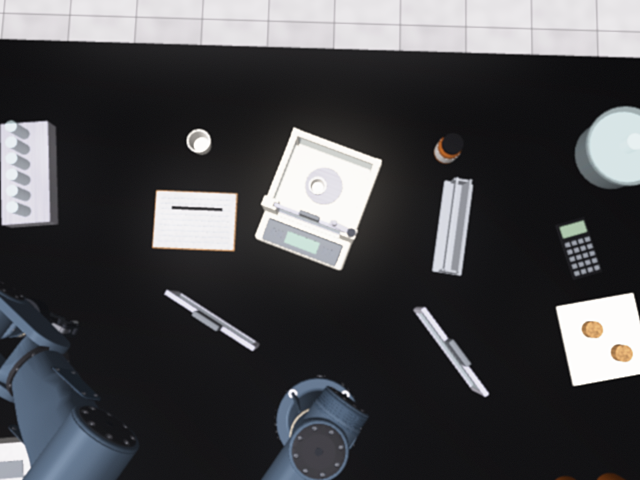

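View pics/wrist0.png

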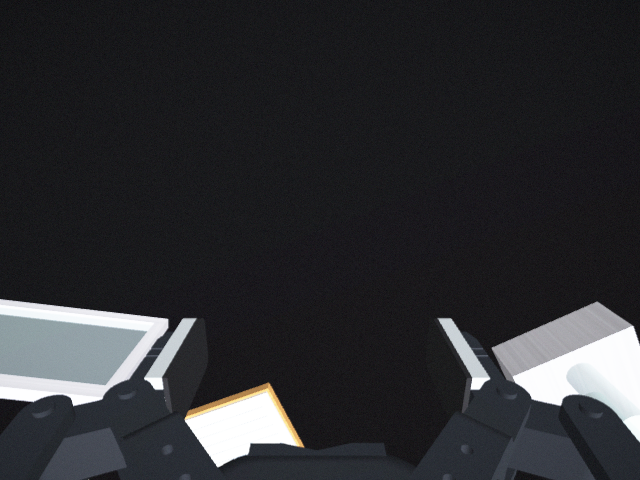

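The top view shows the balance around (318,200), the stand at (453,227), the jar at (448,148), the cup at (199,142) and two decoy panes on the bench. I'll zoom in next.

Run:
```python
import cv2
a=cv2.imread("pics/top0.png"); b=cv2.imread("pics/side0.png")
cv2.imwrite("pics/topz.png",cv2.resize(a[120:280,240:400],(800,800),interpolation=cv2.INTER_CUBIC)[:600+200][:,:][0:800:1][:, :] if 0 else cv2.resize(a[125:275,245:395],(600,600),interpolation=cv2.INTER_CUBIC))
cv2.imwrite("pics/topst.png",cv2.resize(a[165:285,400:500],(500,600),interpolation=cv2.INTER_CUBIC))
cv2.imwrite("pics/sidez.png",cv2.resize(b[175:300,280:430],(720,600),interpolation=cv2.INTER_CUBIC))
```

```text
(no output)
```

View pics/topz.png

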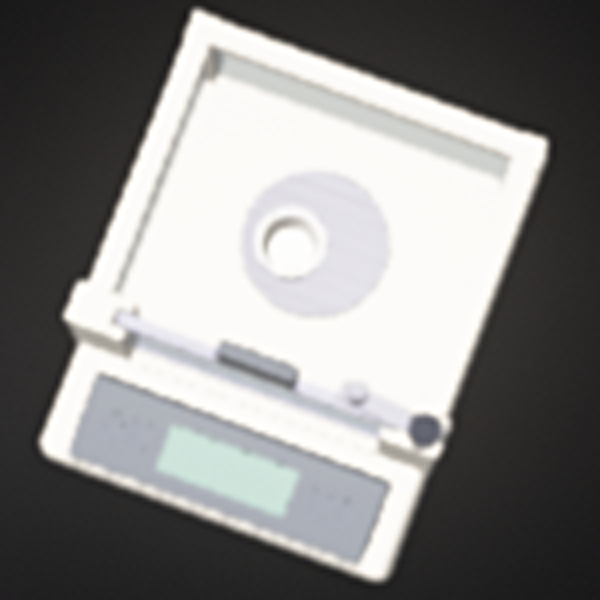

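View pics/topst.png

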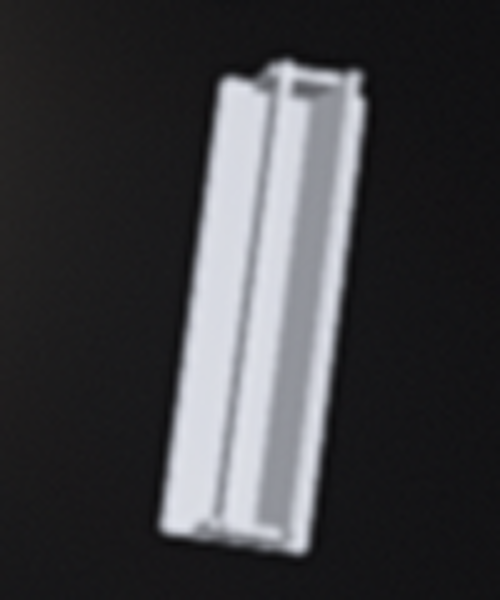

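View pics/sidez.png

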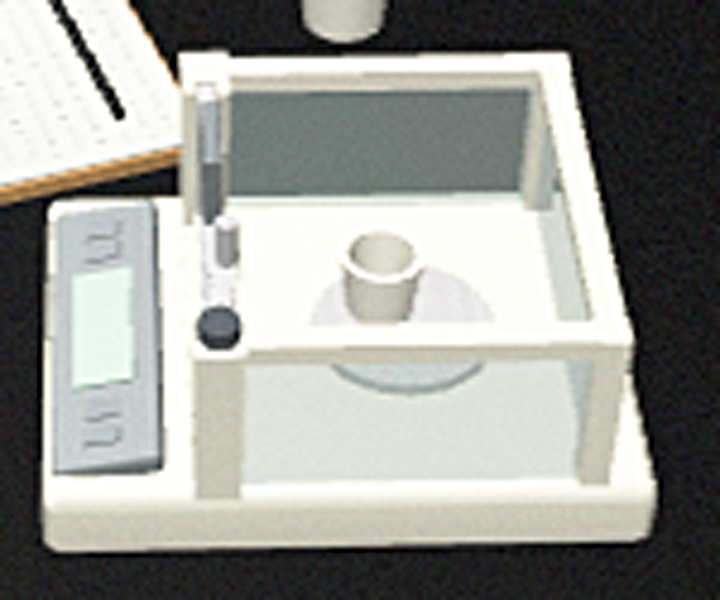

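```bash
cat > h.py <<'E'
import numpy as np, cv2
from station import ctrl
from scipy.spatial.transform import Rotation as R
def cam(n,s=None):
    c=ctrl.calibration(n)
    if n=="wrist":
        T=np.eye(4);T[:3,:3]=R.from_euler('xyz',s['tcp_rot'],degrees=True).as_matrix();T[:3,3]=s['tool_pos']
        return c,T@np.array(c['mount'])
    return c,np.array(c['cam_to_world'])
def bp(ct,u,v,z):
    c,T=ct
    d=T[:3,:3]@np.array([(u-c['cx'])/c['fx'],(v-c['cy'])/c['fy'],1]);o=T[:3,3]
    return o+d*(z-o[2])/d[2]
def pj(ct,p):
    c,T=ct
    q=T[:3,:3].T@(np.asarray(p)-T[:3,3]);return np.array([c['cx']+c['fx']*q[0]/q[2],c['cy']+c['fy']*q[1]/q[2]])
E
python3 - <<'E'
from h import *
np.set_printoptions(precision=4,suppress=True)
t=cam("top")
Z=lambda u,v:(245+(u+.5)/4-.5,125+(v+.5)/4-.5)
pts={'RL':(195,10,.14),'RR':(548,140,.14),'piv':(425,430,.152),'peg':(357,387,.174),'baseFL':(42,455,.03),'baseFR':(388,578,.03),'glassL':(118,316,.14),'gripL':(219,344,.18),'gripR':(298,370,.18)}
P={}
for k,(u,v,z) in pts.items():
    P[k]=bp(t,*Z(u,v),z);print(k,P[k])
def ang(a,b):
    d=P[b]-P[a];print(a,b,np.degrees(np.arctan2(d[1],d[0])),np.linalg.norm(d[:2]))
ang('RR','RL');ang('baseFR','baseFL');ang('piv','peg');ang('gripR','gripL');ang('piv','glassL')
S=lambda u,v:(400+(u+.5)/5-.5,165+(v+.5)/5-.5)
for u,v,z in [(222,80,.0),(160,530,0),(308,552,0),(365,97,.012),(285,65,.072),(357,75,.072),(222,525,.072),(283,535,.072)]:
    print(u,v,bp(t,*S(u,v),z))
E
```

```text
RL [0.7115 0.0764 0.14  ]
RR [ 0.6373 -0.1383  0.14  ]
piv [ 0.4581 -0.0672  0.152 ]
peg [ 0.4795 -0.0261  0.174 ]
baseFL [0.4505 0.1693 0.03  ]
baseFR [ 0.3781 -0.0523  0.03  ]
glassL [0.523  0.1163 0.14  ]
gripL [0.5015 0.0545 0.18  ]
gripR [0.4876 0.0084 0.18  ]
RR RL 70.93384855920377 0.22713436447069302
baseFR baseFL 71.92640692273312 0.23313258678609414
piv peg 62.57957490977139 0.046368395536300996
gripR gripL 73.17547880816262 0.04815312206775174
piv glassL 70.53955131912358 0.19466563055088054
222 80 [ 0.6198 -0.3174  0.    ]
160 530 [ 0.3824 -0.286   0.    ]
308 552 [ 0.373  -0.3625  0.    ]
365 97 [ 0.6103 -0.3897  0.012 ]
285 65 [ 0.6131 -0.3344  0.072 ]
357 75 [ 0.609  -0.3706  0.072 ]
222 525 [ 0.381  -0.3033  0.072 ]
283 535 [ 0.3769 -0.3334  0.072 ]
```

```bash
cat >> h.py <<'E'
def plan(wps,claw=None,step=4.5,s=None):
    "wps: list of (x,y,z,yaw[,step]); prints rows for typing"
    import json
    s=s or ctrl.state();p=np.array(s['tool_pos']);Rm=R.from_euler('xyz',s['tcp_rot'],degrees=True);out=[]
    for w in wps:
        t=np.array(w[:3]);Rt=R.from_euler('xyz',[180,0,w[3]],degrees=True);st=w[4] if len(w)>4 else step
        dR=(Rm.inv()*Rt).as_rotvec()
        n=max(1,int(np.ceil(np.linalg.norm(t-p)*100/st)),int(np.ceil(np.linalg.norm(dR)/.145)))
        for i in range(n):
            d=(t-p)/(n-i);o=Rm.inv().apply(d)*100;tw=(Rm.inv()*Rt).as_rotvec()/(n-i)
            r={"twist":[round(float(a),3)+0. for a in tw],"offset":[round(float(a),2)+0. for a in o]}
            if claw is not None:r["claw"]=claw
            out.append(r);p=p+d;Rm=Rm*R.from_rotvec(tw)
    for r in out: print(json.dumps(r,separators=(',',':'))+',')
    print(len(out))
E
python3 - <<'E'
from h import *
plan([(.25,.5,.30,156.8),(.43,-.02,.30,71.5)],claw=0)
E
```

```text
{"twist":[-0.001,0.0,0.0],"offset":[-1.1,-2.22,-3.09],"claw":0},
{"twist":[-0.001,0.0,0.0],"offset":[-1.1,-2.22,-3.09],"claw":0},
{"twist":[-0.001,0.0,0.0],"offset":[-1.1,-2.21,-3.09],"claw":0},
{"twist":[0.0,0.0,0.115],"offset":[-2.85,-3.13,0.0],"claw":0},
{"twist":[0.0,0.0,0.115],"offset":[-3.19,-2.79,0.0],"claw":0},
{"twist":[0.0,0.0,0.115],"offset":[-3.48,-2.4,0.0],"claw":0},
{"twist":[0.0,0.0,0.115],"offset":[-3.74,-1.99,0.0],"claw":0},
{"twist":[0.0,0.0,0.115],"offset":[-3.94,-1.55,0.0],"claw":0},
{"twist":[0.0,0.0,0.115],"offset":[-4.09,-1.09,0.0],"claw":0},
{"twist":[0.0,0.0,0.115],"offset":[-4.19,-0.61,0.0],"claw":0},
{"twist":[0.0,0.0,0.115],"offset":[-4.23,-0.13,0.0],"claw":0},
{"twist":[0.0,0.0,0.115],"offset":[-4.22,0.35,0.0],"claw":0},
{"twist":[0.0,0.0,0.115],"offset":[-4.15,0.83,0.0],"claw":0},
{"twist":[0.0,0.0,0.115],"offset":[-4.03,1.3,0.0],"claw":0},
{"twist":[0.0,0.0,0.115],"offset":[-3.85,1.75,0.0],"claw":0},
{"twist":[0.0,0.0,0.115],"offset":[-3.63,2.18,0.0],"claw":0},
16
```

```bash
python3 -m inch '[{"twist":[0,0,0],"offset":[-1.1,-2.2,-3.1],"claw":0},{"twist":[0,0,0],"offset":[-1.1,-2.2,-3.1],"claw":0},{"twist":[0,0,0],"offset":[-1.1,-2.2,-3.1],"claw":0},{"twist":[0,0,0.115],"offset":[-2.8,-3.1,0],"claw":0},{"twist":[0,0,0.115],"offset":[-3.2,-2.8,0],"claw":0},{"twist":[0,0,0.115],"offset":[-3.5,-2.4,0],"claw":0},{"twist":[0,0,0.115],"offset":[-3.7,-2.0,0],"claw":0},{"twist":[0,0,0.115],"offset":[-3.9,-1.5,0],"claw":0},{"twist":[0,0,0.115],"offset":[-4.1,-1.1,0],"claw":0},{"twist":[0,0,0.115],"offset":[-4.2,-0.6,0],"claw":0},{"twist":[0,0,0.115],"offset":[-4.2,-0.1,0],"claw":0},{"twist":[0,0,0.115],"offset":[-4.2,0.4,0],"claw":0},{"twist":[0,0,0.115],"offset":[-4.2,0.8,0],"claw":0},{"twist":[0,0,0.115],"offset":[-4.0,1.3,0],"claw":0},{"twist":[0,0,0.115],"offset":[-3.9,1.8,0],"claw":0},{"twist":[0,0,0.115],"offset":[-3.6,2.2,0],"claw":0}]'
```

```text
clock: 1.75
tool_pos: [0.4194, -0.0413, 0.3027]
tcp_rot: [179.9, 0.2, 68.2]
wrist_force: [1.3, 0.9, -0.3]
finger_gap: -0.002
```

Run:
```python
from h import *
s=ctrl.state();print(s['clock'],s['tool_pos'],s['tcp_rot'],s['qpos'],s['finger_gap'])
import json;json.dump({k:np.array(v).tolist() for k,v in s.items()},open('w1.json','w'))
cv2.imwrite('pics/w1.png',ctrl.get_image('wrist'))
```

```text
1.75 [ 0.4194474  -0.04132894  0.30274057] [179.86995001   0.18287284  68.24516834] [-20.75109485   7.09644879 101.82601424  -0.19584737  70.95081303
   1.06724521] -0.0024796323510583042
```

View pics/w1.png

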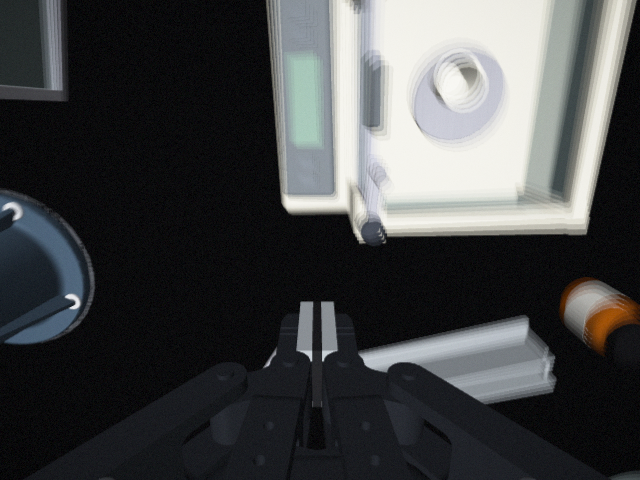

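The frame is blurred because the arm was still settling, so I'll retake it at rest.

```bash
python3 -m inch '[{"twist":[0,0,0],"offset":[0,0,0],"claw":0},{"twist":[0,0,0],"offset":[0,0,0],"claw":0},{"twist":[0,0,0],"offset":[0,0,0],"claw":0}]'
python3 - <<'E'
from h import *
s=ctrl.state();print(s['clock'],s['tool_pos'],s['tcp_rot'],s['joint_velocities'])
import json;json.dump({k:np.array(v).tolist() for k,v in s.items()},open('w1.json','w'))
a=ctrl.get_image('wrist')
cv2.imwrite('pics/w2.png',a)
cv2.imwrite('pics/w2z.png',cv2.resize(a[0:260,240:587],(800,600),interpolation=cv2.INTER_CUBIC))
E
```

```text
clock: 2.1
tool_pos: [0.4222, -0.0491, 0.3023]
tcp_rot: [179.7, 0.4, 67.6]
wrist_force: [0.7, -0.3, -0.3]
finger_gap: -0.0
2.1 [ 0.42218775 -0.04913371  0.3023382 ] [179.68833072   0.44842377  67.62781988] [ 0.55345907 -0.08861534  0.40087652  0.12091852  0.11535121 -0.03307998]
```

View pics/w2.png

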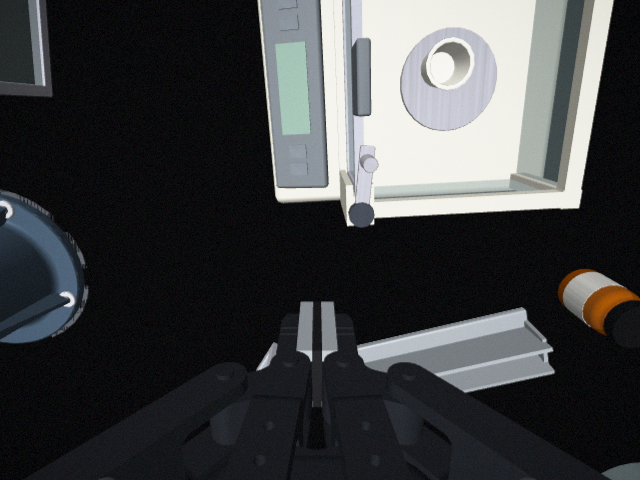

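View pics/w2z.png

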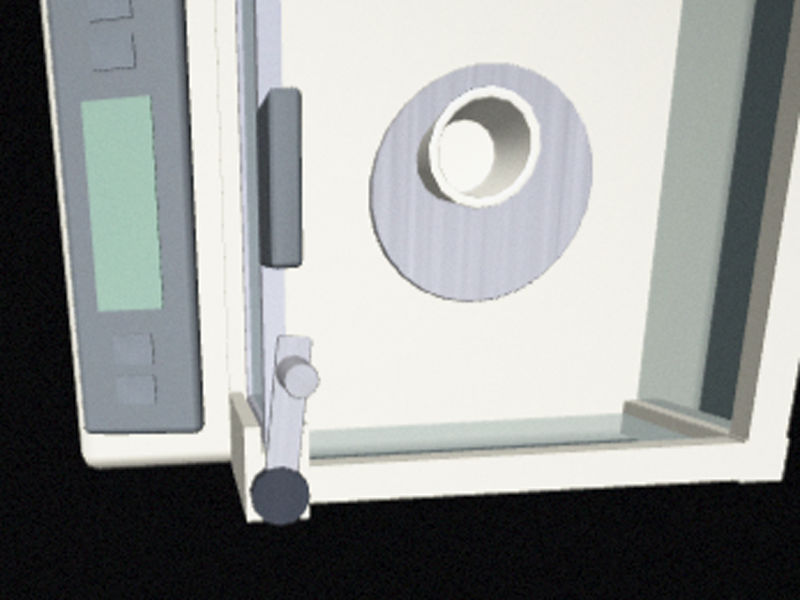

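Run:
```python
from h import *
import json
np.set_printoptions(precision=4,suppress=True)
s=json.load(open('w1.json'));w=cam('wrist',s)
Z=lambda u,v:(240+(u+.5)/2.3055-.5,(v+.5)/2.3077-.5)
def b(u,v,z):return bp(w,*Z(u,v),z)
peg=b(302,377,.174);piv=b(280,495,.153)
g=[b(275,89,.18),b(300,90,.18),b(301,266,.18),b(276,264,.18)]
print('peg',peg,'piv',piv);print('grip',np.array(g),np.mean(g,0))
d=peg-piv;print(np.linalg.norm(d[:2]),np.degrees(np.arctan2(d[1],d[0])))
d=(g[0]+g[1]-g[2]-g[3])/2;print(np.linalg.norm(d[:2]),np.degrees(np.arctan2(d[1],d[0])))
fr=b(784,480,.14);fl=b(250,520,.14);d=fr-fl;print('rail',fr,fl,np.linalg.norm(d[:2]),np.degrees(np.arctan2(d[1],d[0])))
for u,v in [(525,310),(550,348),(553,372)]:
    print(bp(w,u,v,.072))
```

```text
peg [ 0.4783 -0.0241  0.174 ] piv [ 0.4584 -0.0649  0.153 ]
grip [[0.4983 0.0576 0.18  ]
 [0.5049 0.0546 0.18  ]
 [0.4889 0.0089 0.18  ]
 [0.482  0.0124 0.18  ]] [0.4935 0.0334 0.18  ]
0.045449898148064286 63.90042369639114
0.04826445074190438 70.43305672655916
rail [ 0.6379 -0.1361  0.14  ] [ 0.4445 -0.0736  0.14  ] 0.2032706522252407 -17.90946732397741
[ 0.5962 -0.269   0.072 ]
[ 0.6131 -0.3319  0.072 ]
[ 0.6098 -0.368   0.072 ]
```

```bash
cat >> h.py <<'E'
YB=71.5;PIV=np.array([.4583,-.066])
a=np.radians(YB-90)
def bal(bx,by): return PIV+np.array([np.cos(a)*bx-np.sin(a)*by,np.sin(a)*bx+np.cos(a)*by])/1000
def inb(p):
    d=(np.array(p[:2])-PIV)*1000;return np.array([np.cos(a)*d[0]+np.sin(a)*d[1],-np.sin(a)*d[0]+np.cos(a)*d[1]])
E
python3 - <<'E'
from h import *
p=bal(-25,40);print(p,inb([.4935,.0334]),inb([.479,-.025]))
plan([(*p,.22,YB),(*p,.155,YB,3)],claw=0)
for th in np.arange(.14,1.56,.1):
    c=45*np.array([np.sin(th),np.cos(th)])-(6+14.5*np.cos(th)+11*np.sin(th))*np.array([np.cos(th),-np.sin(th)]);print(round(th,2),c.round(1))
E
```

```text
[ 0.44728409 -0.02013444] [  1.84090982 105.43249523] [ 6.62080875 45.44947625]
{"twist":[0.002,0.003,-0.022],"offset":[1.23,0.4,2.74],"claw":0},
{"twist":[0.002,0.003,-0.022],"offset":[1.21,0.43,2.74],"claw":0},
{"twist":[0.002,0.003,-0.022],"offset":[1.19,0.46,2.74],"claw":0},
{"twist":[0.0,0.0,0.0],"offset":[0.0,0.0,2.17],"claw":0},
{"twist":[0.0,0.0,0.0],"offset":[0.0,0.0,2.17],"claw":0},
{"twist":[0.0,0.0,0.0],"offset":[0.0,0.0,2.17],"claw":0},
6
0.14 [-15.4  47.6]
0.24 [-11.4  49.1]
0.34 [-7.  50.2]
0.44 [-2.4 50.9]
0.54 [ 2.5 51. ]
0.64 [ 7.5 50.5]
0.74 [12.5 49.5]
0.84 [17.6 47.8]
0.94 [22.5 45.5]
1.04 [27.3 42.5]
1.14 [31.7 38.8]
1.24 [35.7 34.6]
1.34 [39.2 29.8]
1.44 [42.2 24.5]
1.54 [44.4 18.8]
```

```bash
python3 -m inch '[{"twist":[0.002,0.003,-0.022],"offset":[1.2,0.4,2.7],"claw":0},{"twist":[0.002,0.003,-0.022],"offset":[1.2,0.4,2.7],"claw":0},{"twist":[0.002,0.003,-0.022],"offset":[1.2,0.4,2.7],"claw":0},{"twist":[0,0,0],"offset":[0,0,2.0],"claw":0},{"twist":[0,0,0],"offset":[0,0,2.0],"claw":0},{"twist":[0,0,0],"offset":[0,0,0.5],"claw":0},{"twist":[0,0,0],"offset":[0,0,0],"claw":0},{"twist":[0,0,0],"offset":[0,0,0],"claw":0}]'
python3 - <<'E'
from h import *
s=ctrl.state();print(s['tool_pos'],s['tcp_rot'],inb(s['tool_pos']))
cv2.imwrite('pics/w3.png',ctrl.get_image('wrist'))
E
```

```text
clock: 2.95
tool_pos: [0.4469, -0.0091, 0.1752]
tcp_rot: [179.7, -0.1, 72.8]
wrist_force: [-0.6, -0.2, 0.1]
finger_gap: -0.002
[ 0.44689786 -0.00906918  0.17520005] [ 1.79727638e+02 -1.26476577e-01  7.27626550e+01] [-28.87733162  50.37089227]
```

View pics/w3.png

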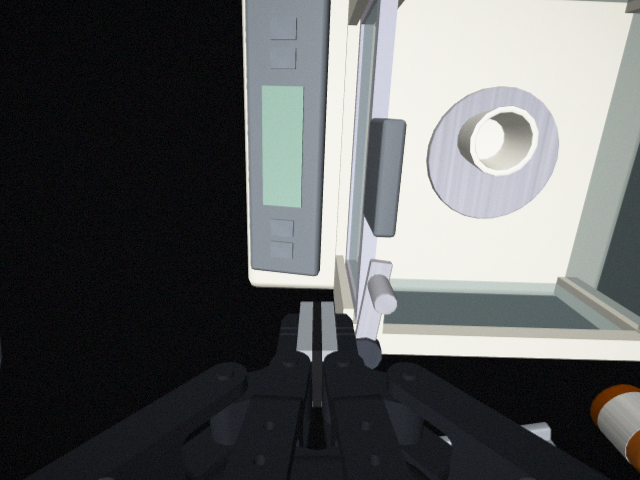

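The glass and its grip sit at (385,178) and the peg top at (385,303), to the right of the closed fingers. Next I go down beside the peg.

```bash
python3 -m inch '[{"twist":[0,0,0.02],"offset":[-0.5,0,1.0],"claw":0},{"twist":[0,0,0],"offset":[-0.3,0,1.0],"claw":0},{"twist":[0,0,0],"offset":[0,0,0],"claw":0},{"twist":[0,0,0],"offset":[0,0,0],"claw":0}]'
python3 - <<'E'
from h import *
s=ctrl.state();print(s['tool_pos'],s['tcp_rot'],inb(s['tool_pos']))
E
```

```text
clock: 3.4
tool_pos: [0.4468, -0.0184, 0.1569]
tcp_rot: [179.3, -0.1, 71.4]
wrist_force: [-0.1, -0.0, 0.1]
finger_gap: 0.0
[ 0.44677564 -0.018376    0.15686833] [ 1.79263966e+02 -1.38229220e-01  7.14283052e+01] [-26.0401397   41.50623435]
```

```bash
python3 -m inch '[{"twist":[0.012,0,0],"offset":[0.5,1.1,0.1],"claw":0},{"twist":[0,0,0],"offset":[0.3,1.0,0],"claw":0},{"twist":[0,0,0],"offset":[0.1,1.0,0],"claw":0},{"twist":[0,0,0],"offset":[-0.1,1.0,0],"claw":0},{"twist":[0,0,0],"offset":[0,0,0],"claw":0}]'
python3 - <<'E'
from h import *
s=ctrl.state();print(s['tool_pos'],s['tcp_rot'],inb(s['tool_pos']))
cv2.imwrite('pics/w4.png',ctrl.get_image('wrist'))
E
```

```text
clock: 3.9
tool_pos: [0.4913, -0.0252, 0.1575]
tcp_rot: [179.8, -0.1, 71.4]
wrist_force: [0.1, -0.6, -0.3]
finger_gap: -0.001
[ 0.49127401 -0.02517278  0.15746281] [ 1.79784020e+02 -1.31984317e-01  7.13509397e+01] [18.31537094 49.18022652]
```

View pics/w4.png

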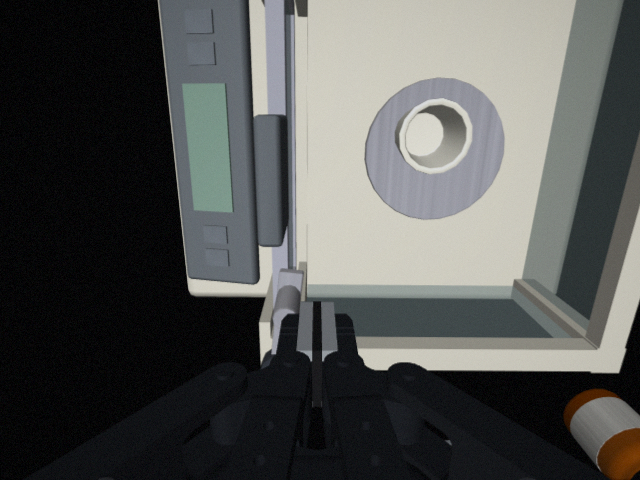

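Run:
```python
from h import *
a=cv2.imread('pics/w4.png');cv2.imwrite('pics/w4z.png',cv2.resize(a[220:420,220:420],(600,600),interpolation=cv2.INTER_CUBIC))
cv2.imwrite('pics/s4.png',cv2.resize(ctrl.get_image('side')[150:300,260:440],(720,600),interpolation=cv2.INTER_CUBIC))
s=ctrl.state();w=cam('wrist',s)
for th in (.14,.3,.5,.7):
    for z in (.148,.174):
        print(th,z,pj(w,[*bal(45*np.sin(th),45*np.cos(th)),z]))
```

```text
0.14 0.148 [295.2759348  293.96561888]
0.14 0.174 [292.30341278 320.29987019]
0.3 0.148 [309.26219807 296.76477322]
0.3 0.174 [308.3270888  323.42533314]
0.5 0.148 [325.63579794 302.97478186]
0.5 0.174 [327.06582555 330.35371889]
0.7 0.148 [340.07635555 311.86721644]
0.7 0.174 [343.55368404 340.25658613]
```

View pics/w4z.png

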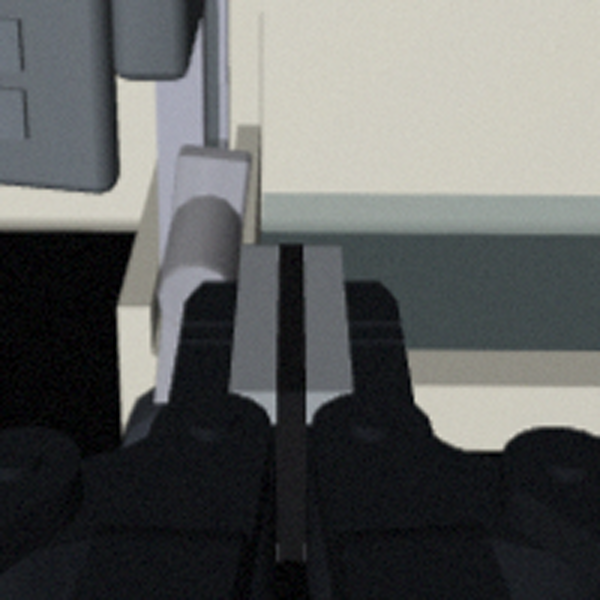

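View pics/s4.png

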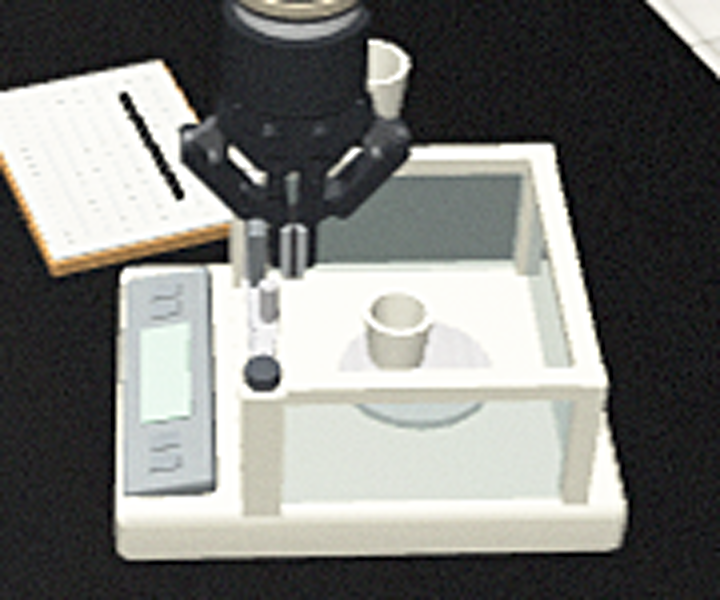

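Run:
```python
from h import *
s=ctrl.state();w=cam('wrist',s);sd=cam('side');tp=cam('top')
p=np.array(s['tool_pos']);z=lambda q:((q-[260,150])*4).round(0)
print('tcp',z(pj(sd,p)),'wrist',pj(w,p),'top',pj(tp,p))
for th in (.14,.3):
  for zz in(.148,.174):
    P=[*bal(45*np.sin(th),45*np.cos(th)),zz]; print('peg',th,zz,z(pj(sd,P)))
print('piv',z(pj(sd,[*PIV,.153])),s['wrist_force'])
for dx in(-.011,.011):
  for dy in(-.0145,.0145): print(dx,dy,pj(w,p+R.from_euler('xyz',s['tcp_rot'],degrees=True).apply([dx,dy,0])))
```

```text
tcp [292. 300.] wrist [314.91161837 293.50930787] top [333.06007027 218.20749747]
peg 0.14 0.148 [274. 319.]
peg 0.14 0.174 [275. 283.]
peg 0.3 0.148 [287. 320.]
peg 0.3 0.174 [288. 285.]
piv [267. 365.] [-0.30789718  0.53139121  0.0452141 ]
-0.011 -0.0145 [285.03027128 313.98223914]
-0.011 0.0145 [344.76193754 314.04300986]
0.011 -0.0145 [283.8840888  272.16581595]
0.011 0.0145 [345.95246084 272.24195897]
```

The fingers passed over or beside the peg and the tab did not move. The images suggest the closed fingertips sit higher than the nominal TCP. I'll back up and check their height with the side camera.

```bash
python3 -m inch '[{"twist":[0,0,0],"offset":[0,0,-1.5],"claw":0},{"twist":[0,0,0],"offset":[-0.2,-2.5,0],"claw":0},{"twist":[0,0,0],"offset":[-0.2,-2.0,0],"claw":0},{"twist":[0,0,0],"offset":[-0.1,0,1.5],"claw":0},{"twist":[0,0,0],"offset":[0,0,0],"claw":0},{"twist":[0,0,0],"offset":[0,0,0],"claw":0}]'
python3 - <<'E'
from h import *
s=ctrl.state();print(s['tool_pos'],s['tcp_rot'],inb(s['tool_pos']))
p=np.array(s['tool_pos'])
for n in('side','top'):
  im=ctrl.get_image(n);q=pj(cam(n),p);u,v=int(q[0]),int(q[1]);print(n,q,u-40,v-50)
  im=im[v-50:v+30,u-40:u+40];cv2.imwrite(f'pics/{n}5.png',cv2.resize(im,(600,600),interpolation=cv2.INTER_CUBIC))
  print('vertical +20mm',(pj(cam(n),p+[0,0,.02])-[u-40,v-50])*7.5,(q-[u-40,v-50])*7.5)
E
```

```text
clock: 4.6
tool_pos: [0.4396, -0.0134, 0.1573]
tcp_rot: [-179.8, -0.1, 71.3]
wrist_force: [0.1, -0.6, -0.1]
finger_gap: 0.002
[ 0.43964635 -0.01341147  0.157308  ] [-1.79776582e+02 -1.18273326e-01  7.13490042e+01] [-34.37628338  43.95205733]
side [310.63518967 227.11750128] 270 177
vertical +20mm [304.23573728 324.74052537] [304.76392255 375.88125961]
top [327.85660559 239.0638462 ] 287 189
vertical +20mm [307.71833473 368.38187277] [306.42454191 375.47884648]
```

View pics/side5.png

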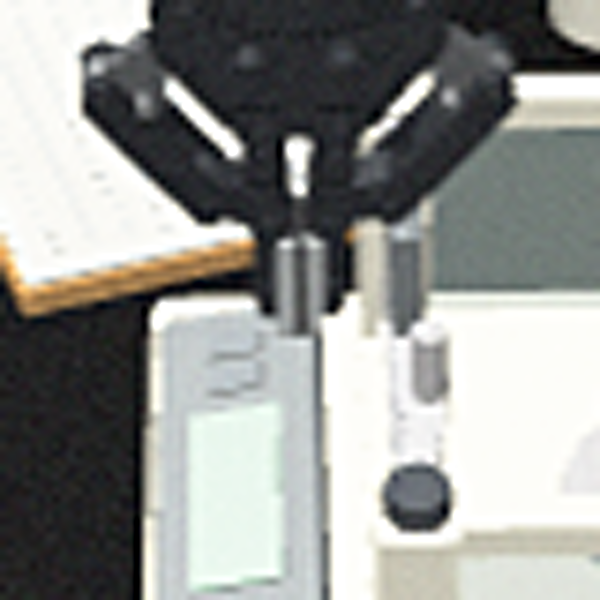

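View pics/top5.png

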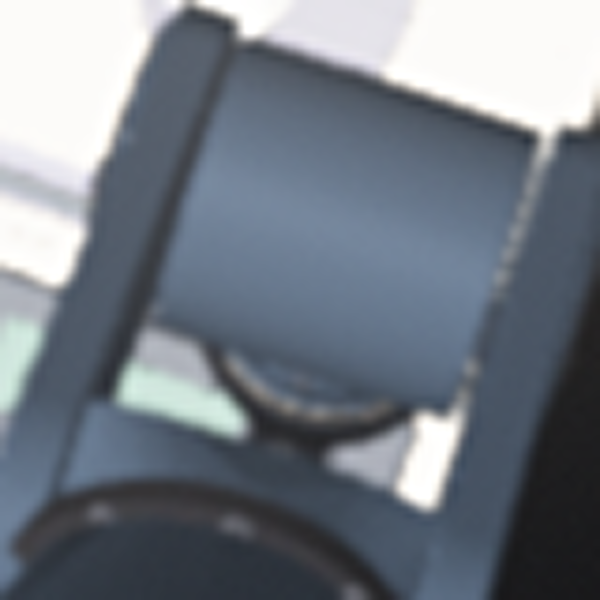

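The side view puts the closed tip (298,335) about 16 mm above the projected TCP (305,376). The tip therefore passed over the peg, so I'll push 12 mm lower.

```bash
python3 -m inch '[{"twist":[0,0,0],"offset":[0,0,1.2],"claw":0},{"twist":[0,0,0],"offset":[0,0,0.2],"claw":0},{"twist":[0,0,0],"offset":[0.0,1.2,0],"claw":0},{"twist":[0,0,0],"offset":[0.2,1.2,0],"claw":0},{"twist":[0,0,0],"offset":[0.2,1.0,0],"claw":0},{"twist":[0,0,0],"offset":[0.1,1.0,0],"claw":0},{"twist":[0,0,0],"offset":[0,0,0],"claw":0}]'
python3 - <<'E'
from h import *
s=ctrl.state();print(s['tool_pos'],s['tcp_rot'],inb(s['tool_pos']))
a=ctrl.get_image('wrist');cv2.imwrite('pics/w6z.png',cv2.resize(a[220:420,220:420],(600,600),interpolation=cv2.INTER_CUBIC))
E
```

```text
clock: 5.4
tool_pos: [0.4893, -0.0247, 0.145]
tcp_rot: [-179.9, -0.1, 71.4]
wrist_force: [0.0, -0.5, -0.2]
finger_gap: -0.002
[ 0.48926914 -0.02469686  0.14495855] [-1.79947322e+02 -7.20469385e-02  7.13677727e+01] [16.26309163 48.99540106]
```

View pics/w6z.png

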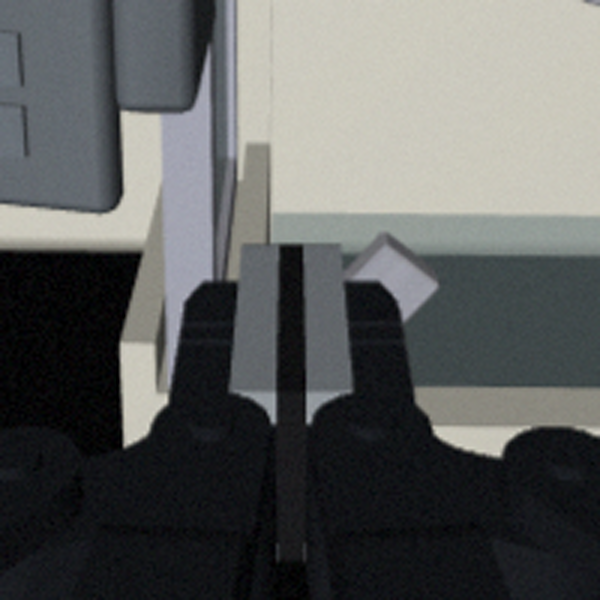

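It works now: the tab tip at (390,290) in the zoom has swung to about 0.75 rad. I continue along the arc.

```bash
python3 -m inch '[{"twist":[0,0,0],"offset":[-0.2,0.8,0],"claw":0},{"twist":[0,0,0],"offset":[-0.5,0.8,0],"claw":0},{"twist":[0,0,0],"offset":[-0.7,0.6,0],"claw":0},{"twist":[0,0,0],"offset":[-0.7,0.4,0],"claw":0},{"twist":[0,0,0],"offset":[-0.5,0.2,0],"claw":0},{"twist":[0,0,0],"offset":[0,0,0],"claw":0}]'
python3 - <<'E'
from h import *
s=ctrl.state();print(s['tool_pos'],s['tcp_rot'],inb(s['tool_pos']))
a=ctrl.get_image('wrist');cv2.imwrite('pics/w7.png',a)
E
```

```text
clock: 6.05
tool_pos: [0.5085, -0.0604, 0.145]
tcp_rot: [-179.9, -0.2, 71.3]
wrist_force: [0.8, 1.1, 0.7]
finger_gap: -0.002
[ 0.50853771 -0.06040915  0.14499217] [-1.79948614e+02 -1.63102398e-01  7.13234533e+01] [45.86760126 21.24259364]
```

View pics/w7.png

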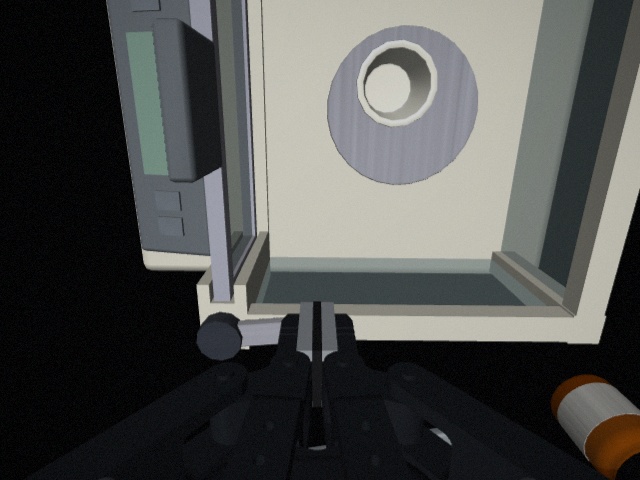

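Run:
```python
from h import *
s=ctrl.state();p=s['tool_pos']
q=bal(46,32);print(inb([.494,.0325]))
plan([(*q,.147,YB,1.2),(*q,.245,YB),(*bal(2,105),.245,YB,4)],claw=8.5)
```

```text
[  2.60064583 104.73765627]
{"twist":[-0.001,-0.003,-0.003],"offset":[1.06,0.02,-0.2],"claw":8.5},
{"twist":[0.0,0.0,0.0],"offset":[0.0,0.0,-3.27],"claw":8.5},
{"twist":[0.0,0.0,0.0],"offset":[0.0,0.0,-3.27],"claw":8.5},
{"twist":[0.0,0.0,0.0],"offset":[0.0,0.0,-3.27],"claw":8.5},
{"twist":[0.0,0.0,0.0],"offset":[2.43,-1.47,0.0],"claw":8.5},
{"twist":[0.0,0.0,0.0],"offset":[2.43,-1.47,0.0],"claw":8.5},
{"twist":[0.0,0.0,0.0],"offset":[2.43,-1.47,0.0],"claw":8.5},
7
```

```bash
python3 -m inch '[{"twist":[0,0,0],"offset":[1.0,0,-0.2],"claw":0},{"twist":[0,0,0],"offset":[0,0,-3.2],"claw":0},{"twist":[0,0,0],"offset":[0,0,-3.2],"claw":0},{"twist":[0,0,0],"offset":[0,0,-2.5],"claw":8.5},{"twist":[0,0,0],"offset":[2.2,-1.4,0],"claw":8.5},{"twist":[0,0,0],"offset":[2.2,-1.4,0],"claw":8.5},{"twist":[0,0,0],"offset":[2.0,-1.1,0],"claw":8.5},{"twist":[0,0,0],"offset":[0,0,0],"claw":8.5},{"twist":[0,0,0],"offset":[0,0,0],"claw":8.5},{"twist":[0,0,0],"offset":[0,0,0],"claw":8.5}]'
python3 - <<'E'
from h import *
import json
s=ctrl.state();print(s['tool_pos'],s['tcp_rot'],inb(s['tool_pos']),s['joint_velocities'])
json.dump({k:np.array(v).tolist() for k,v in s.items()},open('w8.json','w'))
a=ctrl.get_image('wrist');cv2.imwrite('pics/w8.png',a)
a=ctrl.get_image('side');cv2.imwrite('pics/s8.png',cv2.resize(a[120:300,240:440],(666,600),interpolation=cv2.INTER_CUBIC))
E
```

```text
clock: 7.1
tool_pos: [0.4973, 0.0286, 0.2428]
tcp_rot: [179.6, -0.2, 71.5]
wrist_force: [-0.6, 0.1, -0.7]
finger_gap: 0.996
[0.49731306 0.02858481 0.24277054] [ 1.79567708e+02 -1.79012115e-01  7.14983532e+01] [  6.9848095  102.07604093] [ 0.0157558   0.04623948 -0.50901115 -0.48092402 -0.35051578  0.02679487]
```

View pics/w8.png

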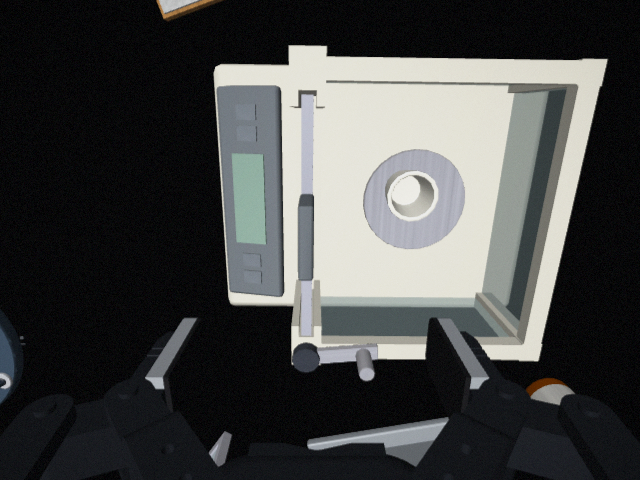

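View pics/s8.png

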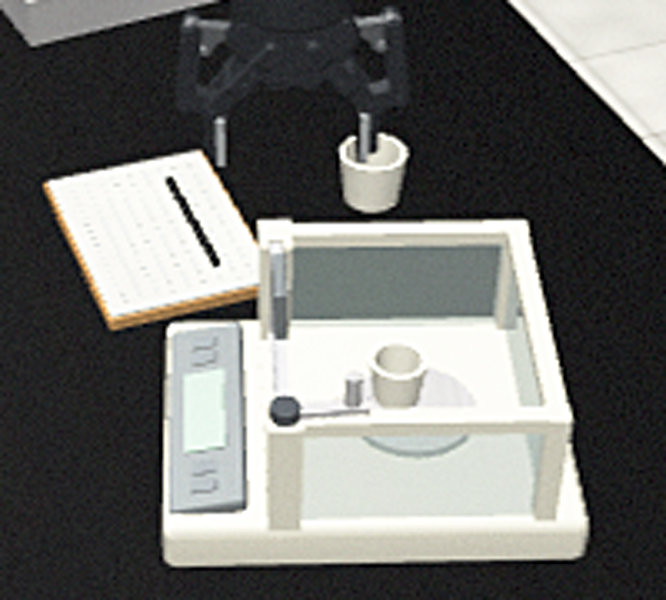

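Run:
```python
from h import *
import json
s=json.load(open('w8.json'));w=cam('wrist',s)
a=cv2.imread('pics/w8.png');cv2.imwrite('pics/w8z.png',cv2.resize(a[180:300,270:350],(400,600),interpolation=cv2.INTER_CUBIC))
for u,v,z in [(306,205,.18),(306,276,.18),(308,100,.14),(306,330,.14),(366,374,.174),(306,357,.153)]:
    p=bp(w,u,v,z);print(u,v,z,p.round(4),inb(p).round(1))
print(pj(w,s['tool_pos']))
```

```text
306 205 0.18 [0.5015 0.0574 0.18  ] [  1.9 130.7]
306 276 0.18 [0.4864 0.0131 0.18  ] [ 1.5 83.9]
308 100 0.14 [0.5219 0.1149 0.14  ] [  2.9 191.7]
306 330 0.14 [ 0.465  -0.0473  0.14  ] [ 0.4 19.9]
366 374 0.174 [ 0.5017 -0.0765  0.174 ] [44.5  3.8]
306 357 0.153 [ 0.46   -0.0626  0.153 ] [0.5 3.8]
[314.90733587 293.51496593]
```

View pics/w8z.png

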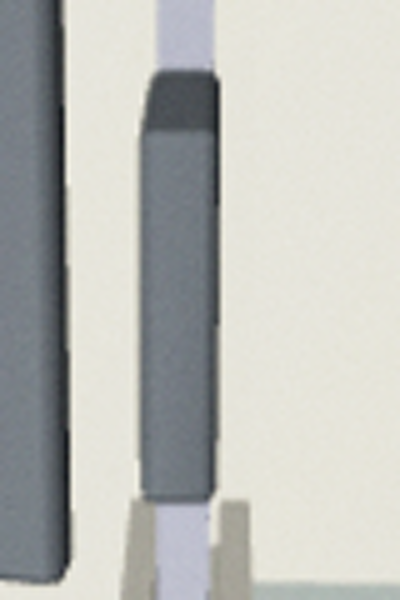

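```bash
python3 -m inch '[{"twist":[0.007,0.003,0.01],"offset":[0.3,-0.5,2.0],"claw":8.5},{"twist":[0,0,0],"offset":[0,0,2.0],"claw":8.5},{"twist":[0,0,0],"offset":[0,0,0.3],"claw":8.5},{"twist":[0,0,0],"offset":[0,0,0],"claw":8.5},{"twist":[0,0,0],"offset":[0,0,0],"claw":8.5}]'
python3 - <<'E'
from h import *
import json
s=ctrl.state();print(s['tool_pos'],s['tcp_rot'],inb(s['tool_pos']))
a=ctrl.get_image('wrist');cv2.imwrite('pics/w9.png',a)
E
```

```text
clock: 7.7
tool_pos: [0.4963, 0.0294, 0.1994]
tcp_rot: [179.8, -0.3, 70.6]
wrist_force: [-0.1, -0.3, -0.4]
finger_gap: 0.993
[0.49633106 0.02935325 0.19938652] [179.80342629  -0.34919082  70.56375384] [  5.80972416 102.4931764 ]
```

View pics/w9.png

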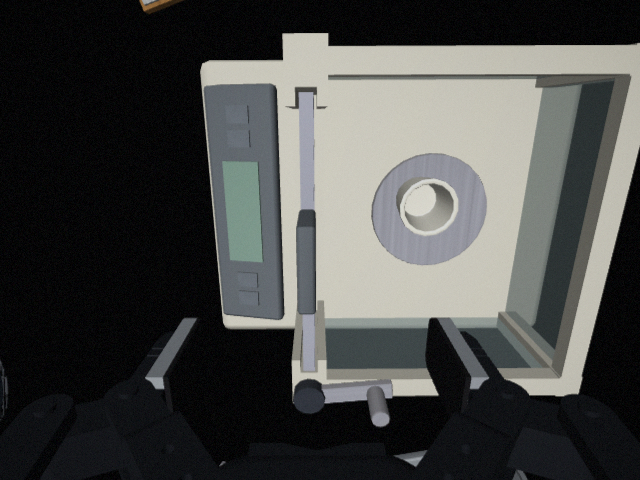

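```bash
python3 -m inch '[{"twist":[0.003,0.005,-0.003],"offset":[0.3,-0.4,1.5],"claw":8.5},{"twist":[0,0,0],"offset":[0,0,2.0],"claw":8.5},{"twist":[0,0,0],"offset":[0,0,1.5],"claw":8.5},{"twist":[0,0,0],"offset":[0,0,0.4],"claw":8.5},{"twist":[0,0,0],"offset":[0,0,0],"claw":8.5},{"twist":[0,0,0],"offset":[0,0,0],"claw":8.5}]'
python3 - <<'E'
from h import *
import json
s=ctrl.state();print(s['tool_pos'],s['tcp_rot'],inb(s['tool_pos']))
a=ctrl.get_image('wrist');cv2.imwrite('pics/w10.png',a)
a=ctrl.get_image('side');cv2.imwrite('pics/s10.png',cv2.resize(a[150:300,260:440],(720,600),interpolation=cv2.INTER_CUBIC))
E
```

```text
clock: 8.35
tool_pos: [0.4996, 0.0327, 0.1496]
tcp_rot: [179.2, -0.8, 70.7]
wrist_force: [0.0, -0.3, -0.4]
finger_gap: 0.995
[0.4996413  0.03266206 0.14959435] [179.1861055   -0.77381718  70.71243358] [  7.89899912 106.68135533]
```

View pics/w10.png

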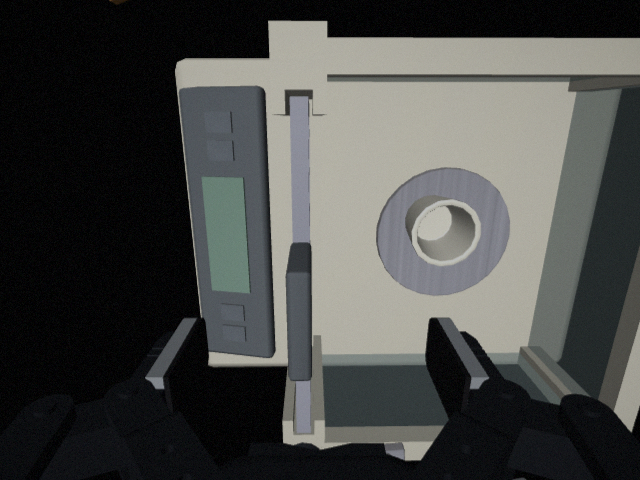

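View pics/s10.png

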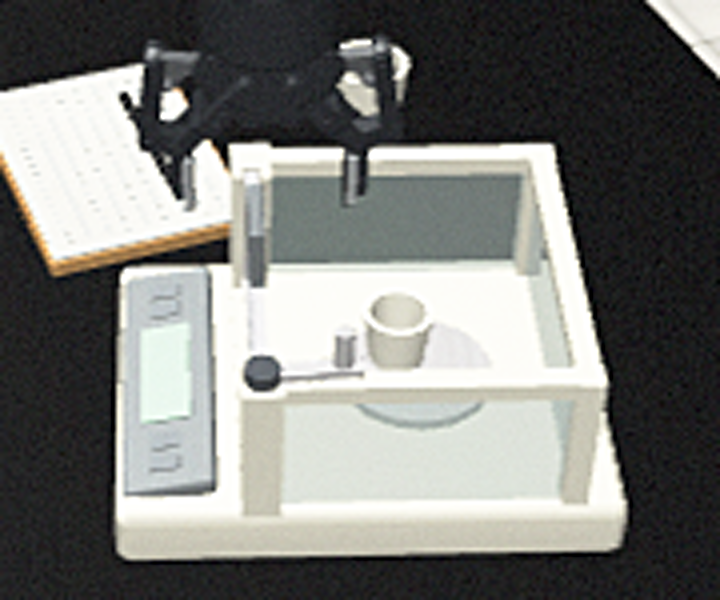

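Run:
```python
from h import *
sd=cam('side');z=lambda q:((q-[260,150])*4).round(0)
s=ctrl.state();p=s['tool_pos'];M=R.from_euler('xyz',s['tcp_rot'],degrees=True)
for h in (0,.013,.02,.03,.04): print(h,[z(pj(sd,p+M.apply([x,y,-h]))) for y in(.046,-.046) for x in (-.011,.011)])
print('grip near end top/bot',z(pj(sd,[*bal(1.7,81),.18])),z(pj(sd,[*bal(1.7,81),.14])),z(pj(sd,[*bal(1.7,131),.18])))
w=cam('wrist',s)
for h in (0,.013,.02,.03,.04): print(h,[pj(w,p+M.apply([x,y,-h])).round(0) for y in(.0425,-.0425) for x in (-.011,.011)])
```

```text
0 [array([351., 257.]), array([349., 233.]), array([194., 261.]), array([193., 237.])]
0.013 [array([352., 240.]), array([349., 216.]), array([193., 244.]), array([193., 220.])]
0.02 [array([352., 231.]), array([349., 207.]), array([193., 235.]), array([192., 211.])]
0.03 [array([352., 217.]), array([350., 193.]), array([192., 221.]), array([192., 197.])]
0.04 [array([353., 204.]), array([350., 180.]), array([192., 208.]), array([192., 184.])]
grip near end top/bot [264. 234.] [263. 288.] [259. 181.]
0 [array([402., 314.]), array([406., 272.]), array([227., 314.]), array([224., 272.])]
0.013 [array([408., 328.]), array([412., 284.]), array([221., 328.]), array([217., 284.])]
0.02 [array([412., 337.]), array([416., 291.]), array([217., 337.]), array([213., 291.])]
0.03 [array([418., 350.]), array([423., 302.]), array([211., 350.]), array([207., 302.])]
0.04 [array([424., 365.]), array([430., 315.]), array([205., 365.]), array([199., 315.])]
```

Run:
```python
from h import *
plan([(*bal(1.8,105),.145,70.9)],claw=8.5)
```

```text
{"twist":[0.015,-0.014,-0.003],"offset":[-0.19,-0.63,0.46],"claw":8.5},
1
```

Both cameras put the open fingertips about 41 mm behind the reported TCP, so the grasp needs the TCP lower, near 0.122. I correct the centring and tilt first.

```bash
python3 -m inch '[{"twist":[0.015,-0.014,-0.003],"offset":[-0.2,-0.6,0.4],"claw":8.5},{"twist":[0,0,0],"offset":[0,0,0],"claw":8.5},{"twist":[0,0,0],"offset":[0,0,0],"claw":8.5}]'
python3 - <<'E'
from h import *
s=ctrl.state();print(s['tool_pos'],s['tcp_rot'],inb(s['tool_pos']))
plan([(*bal(1.8,105),.122,70.9,1)],claw=8.5)
E
```

```text
clock: 8.75
tool_pos: [0.4938, 0.0327, 0.1467]
tcp_rot: [179.9, 0.1, 70.9]
wrist_force: [0.6, -0.2, 0.4]
finger_gap: 0.995
[0.49380806 0.03268882 0.14667892] [1.79927213e+02 6.96339962e-02 7.09042311e+01] [  2.35871478 104.85581499]
{"twist":[0.0,0.0,0.0],"offset":[0.01,-0.02,0.82],"claw":8.5},
{"twist":[0.0,0.0,0.0],"offset":[0.01,-0.02,0.82],"claw":8.5},
{"twist":[0.0,0.0,0.0],"offset":[0.0,-0.02,0.82],"claw":8.5},
3
```

```bash
python3 -m inch '[{"twist":[0,0,0],"offset":[0,-0.1,0.8],"claw":8.5},{"twist":[0,0,0],"offset":[0,-0.1,0.8],"claw":8.5},{"twist":[0,0,0],"offset":[0,0,0.7],"claw":8.5},{"twist":[0,0,0],"offset":[0,0,0],"claw":8.5},{"twist":[0,0,0],"offset":[0,0,0],"claw":8.5}]'
python3 - <<'E'
from h import *
s=ctrl.state();print(s['tool_pos'],s['tcp_rot'],inb(s['tool_pos']))
a=ctrl.get_image('wrist');cv2.imwrite('pics/w11.png',a)
a=ctrl.get_image('side');cv2.imwrite('pics/s11.png',cv2.resize(a[150:300,260:440],(720,600),interpolation=cv2.INTER_CUBIC))
plan([(*bal(1.8,105),.122,70.9,1)],claw=8.5)
E
```

```text
clock: 9.25
tool_pos: [0.4913, 0.0335, 0.1211]
tcp_rot: [-180.0, 0.1, 70.9]
wrist_force: [1.7, 0.0, 0.0]
finger_gap: 0.995
[0.49126476 0.03346842 0.12107587] [-1.79994089e+02  8.19945088e-02  7.09058661e+01] [ -0.30053322 104.7881306 ]
{"twist":[0.0,0.001,0.0],"offset":[0.02,0.19,-0.06],"claw":8.5},
1
```

View pics/w11.png

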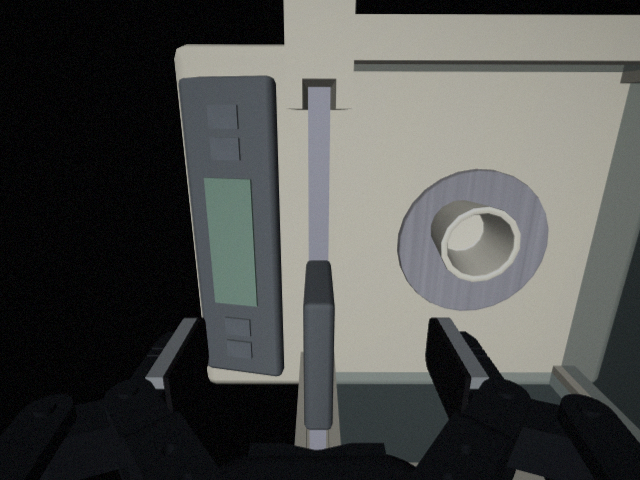

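View pics/s11.png

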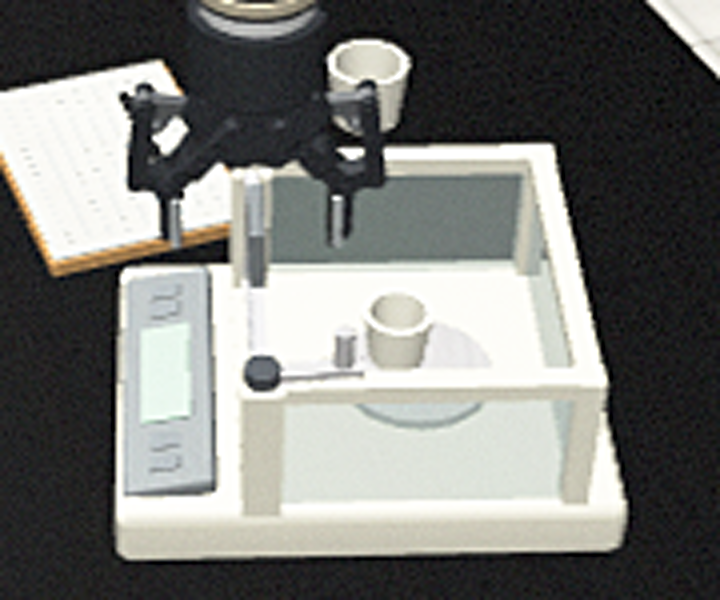

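The grip, at u≈319, is centred between the pads (u≈205 and 430). The tips straddle its mid-height, so I close now.

```bash
python3 -m inch '[{"twist":[0,0,0],"offset":[0,0.15,0],"claw":8.5},{"twist":[0,0,0],"offset":[0,0,0],"claw":0.6},{"twist":[0,0,0],"offset":[0,0,0],"claw":0.6},{"twist":[0,0,0],"offset":[0,0,0],"claw":0.6},{"twist":[0,0,0],"offset":[0,0,0],"claw":0.6},{"twist":[0,0,0],"offset":[0,0,0],"claw":0.6},{"twist":[0,0,0],"offset":[0,0,0],"claw":0.6}]'
python3 - <<'E'
from h import *
s=ctrl.state();print(s['tool_pos'],s['tcp_rot'],inb(s['tool_pos']),s['finger_gap'],s['wrist_force'],s['ft_torque'])
a=ctrl.get_image('wrist');cv2.imwrite('pics/w12.png',a)
E
```

```text
clock: 10.05
tool_pos: [0.4934, 0.0329, 0.1224]
tcp_rot: [179.9, 0.1, 70.9]
wrist_force: [-1.8, -0.1, 1.8]
finger_gap: 0.107
[0.49335068 0.03291307 0.12243409] [1.79899647e+02 5.42917434e-02 7.08954466e+01] [  1.85380537 104.92335055] 0.10666335204140918 [-1.80391228 -0.14504646  1.82310721] [ 0.07068573  0.26646106 -0.06028306]
```

View pics/w12.png

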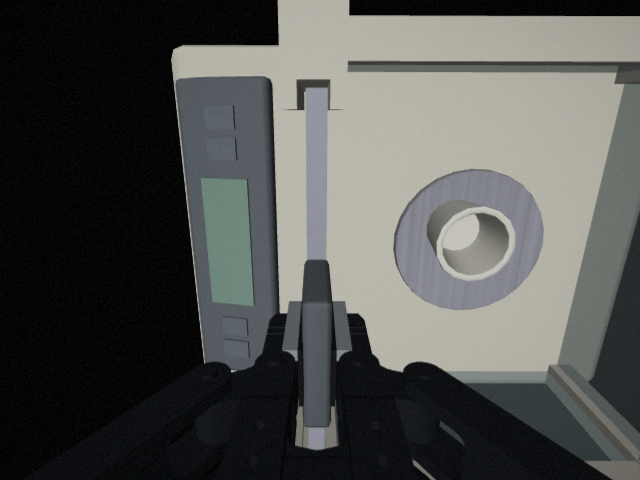

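Gripped with an opening of about 9 mm on the 10 mm plate. I lift carefully.

```bash
python3 -m inch '[{"twist":[0,0,0],"offset":[0,0,-0.6],"claw":0.4},{"twist":[0,0,0],"offset":[0,0,-1.0],"claw":0.4},{"twist":[0,0,0],"offset":[0,0,-1.0],"claw":0.4}]'
python3 - <<'E'
from h import *
s=ctrl.state();print(s['tcp_rot'],inb(s['tool_pos']),s['finger_gap'],s['wrist_force'],s['ft_torque'])
E
```

```text
clock: 10.4
tool_pos: [0.4919, 0.0331, 0.1483]
tcp_rot: [-179.9, 0.1, 70.9]
wrist_force: [0.8, -0.1, -2.2]
finger_gap: 0.108
[-1.79877966e+02  1.08607429e-01  7.09101407e+01] [  0.45319837 104.61258326] 0.10776135502689708 [ 0.813421   -0.12850435 -2.17512485] [ 0.01221527 -0.01271859  0.02096522]
```

```bash
python3 -m inch '[{"twist":[-0.002,0,0],"offset":[0,0.1,-1.5],"claw":0.4},{"twist":[0,0,0],"offset":[0,0.05,-1.5],"claw":0.4},{"twist":[0,0,0],"offset":[0,0.05,-1.5],"claw":0.4},{"twist":[0,0,0],"offset":[0,0.05,-1.5],"claw":0.4},{"twist":[0,0,0],"offset":[0,0,-2],"claw":0.4},{"twist":[0,0,0],"offset":[0,0,-2.5],"claw":0.4},{"twist":[0,0,0],"offset":[0,0,-2.5],"claw":0.4},{"twist":[0,0,0],"offset":[0,0,-2.0],"claw":0.4},{"twist":[0,0,0],"offset":[0,0,0],"claw":0.4},{"twist":[0,0,0],"offset":[0,0,0],"claw":0.4}]'
python3 - <<'E'
from h import *
s=ctrl.state();print(s['tcp_rot'],inb(s['tool_pos']),s['finger_gap'],s['wrist_force'],s['ft_torque'])
a=ctrl.get_image('side');cv2.imwrite('pics/s13.png',a)
cv2.imwrite('pics/w13.png',ctrl.get_image('wrist'))
E
```

```text
clock: 11.4
tool_pos: [0.4938, 0.0325, 0.3123]
tcp_rot: [179.5, 0.0, 70.9]
wrist_force: [-0.1, -0.1, -2.6]
finger_gap: 0.109
[1.79473154e+02 3.55429235e-02 7.09257461e+01] [  2.45023506 104.68936298] 0.10859381574673908 [-0.08376744 -0.14829132 -2.60970346] [0.07962881 0.01848844 0.0304608 ]
```

View pics/s13.png

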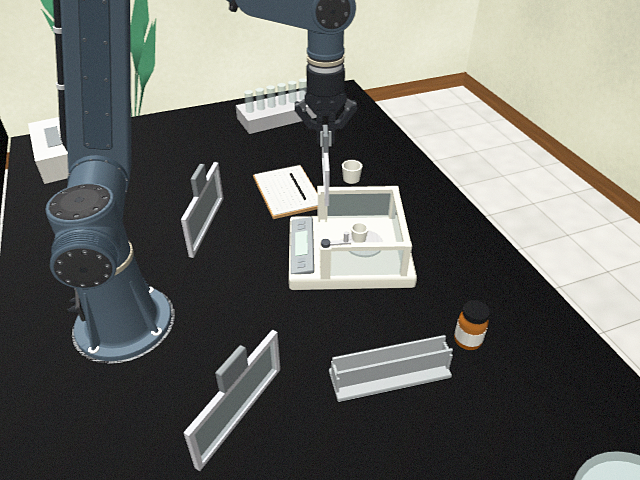

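View pics/w13.png

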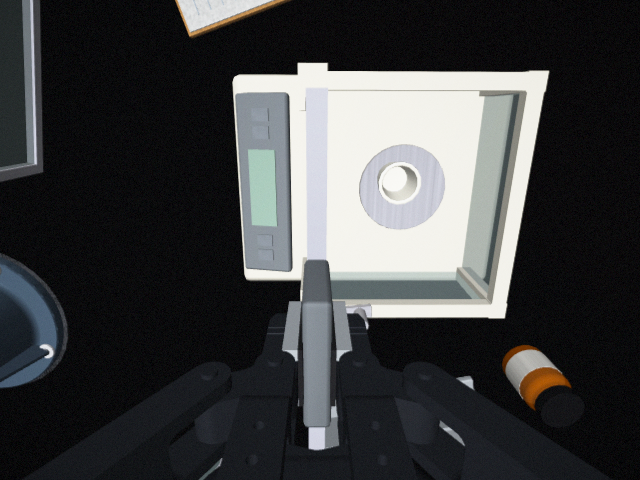

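Run:
```python
from h import *
plan([(.495,-.337,.31,-8,2.8)],claw=.4)
```

```text
{"twist":[0.001,0.0,0.098],"offset":[-2.49,0.87,0.02],"claw":0.4},
{"twist":[0.001,0.0,0.098],"offset":[-2.39,1.11,0.02],"claw":0.4},
{"twist":[0.001,0.0,0.098],"offset":[-2.27,1.34,0.02],"claw":0.4},
{"twist":[0.001,0.0,0.098],"offset":[-2.13,1.56,0.02],"claw":0.4},
{"twist":[0.001,0.0,0.098],"offset":[-1.97,1.76,0.02],"claw":0.4},
{"twist":[0.001,0.0,0.098],"offset":[-1.78,1.95,0.02],"claw":0.4},
{"twist":[0.001,0.0,0.098],"offset":[-1.58,2.11,0.02],"claw":0.4},
{"twist":[0.001,0.0,0.098],"offset":[-1.37,2.26,0.02],"claw":0.4},
{"twist":[0.001,0.0,0.098],"offset":[-1.14,2.38,0.02],"claw":0.4},
{"twist":[0.001,0.0,0.098],"offset":[-0.9,2.48,0.02],"claw":0.4},
{"twist":[0.001,0.0,0.098],"offset":[-0.65,2.56,0.02],"claw":0.4},
{"twist":[0.001,0.0,0.098],"offset":[-0.4,2.61,0.02],"claw":0.4},
{"twist":[0.001,0.0,0.098],"offset":[-0.14,2.64,0.01],"claw":0.4},
{"twist":[0.001,0.0,0.098],"offset":[0.12,2.64,0.01],"claw":0.4},
14
```

```bash
python3 -m inch '[{"twist":[0,0,0.05],"offset":[-1.3,0.4,0],"claw":0.4},{"twist":[0.001,0,0.098],"offset":[-2.4,0.9,0],"claw":0.4},{"twist":[0.001,0,0.098],"offset":[-2.4,1.1,0],"claw":0.4},{"twist":[0.001,0,0.098],"offset":[-2.3,1.3,0],"claw":0.4},{"twist":[0.001,0,0.098],"offset":[-2.1,1.6,0],"claw":0.4},{"twist":[0.001,0,0.098],"offset":[-2.0,1.8,0],"claw":0.4},{"twist":[0.001,0,0.098],"offset":[-1.8,2.0,0],"claw":0.4},{"twist":[0.001,0,0.098],"offset":[-1.6,2.1,0],"claw":0.4},{"twist":[0.001,0,0.098],"offset":[-1.4,2.3,0],"claw":0.4},{"twist":[0.001,0,0.098],"offset":[-1.1,2.4,0],"claw":0.4},{"twist":[0.001,0,0.098],"offset":[-0.9,2.5,0],"claw":0.4},{"twist":[0.001,0,0.098],"offset":[-0.6,2.6,0],"claw":0.4},{"twist":[0,0,0.05],"offset":[-0.3,1.5,0],"claw":0.4},{"twist":[0,0,0],"offset":[0,0,0],"claw":0.4},{"twist":[0,0,0],"offset":[0,0,0],"claw":0.4},{"twist":[0,0,0],"offset":[0,0,0],"claw":0.4}]'
python3 - <<'E'
from h import *
plan([(.495,-.337,.31,-8,2.8)],claw=.4)
print(ctrl.state()['finger_gap'],ctrl.state()['qpos'])
E
```

```text
clock: 13.1
tool_pos: [0.455, -0.3078, 0.2898]
tcp_rot: [-178.8, 2.1, -1.2]
wrist_force: [0.7, 0.5, -1.7]
finger_gap: 0.108
{"twist":[-0.009,0.019,0.059],"offset":[1.99,1.39,-1.11],"claw":0.4},
{"twist":[-0.009,0.019,0.059],"offset":[2.09,1.28,-1.06],"claw":0.4},
2
0.10787949906380308 [-45.37834241  20.42288704  85.25544373  -0.61805273  76.60915823
  45.98779522]
```

```bash
python3 -m inch '[{"twist":[-0.009,0.019,0.059],"offset":[1.6,1.3,-1.1],"claw":0.4},{"twist":[-0.009,0.019,0.059],"offset":[1.7,1.2,-1.0],"claw":0.4},{"twist":[0,0,0],"offset":[0,0,0],"claw":0.4},{"twist":[0,0,0],"offset":[0,0,0],"claw":0.4},{"twist":[0,0,0],"offset":[0,0,0],"claw":0.4}]'
python3 - <<'E'
from h import *
import json
s=ctrl.state();print(s['tool_pos'],s['tcp_rot'],s['joint_velocities'])
json.dump({k:np.array(v).tolist() for k,v in s.items()},open('w14.json','w'))
cv2.imwrite('pics/w14.png',ctrl.get_image('wrist'))
cv2.imwrite('pics/s14.png',ctrl.get_image('side'))
E
```

```text
clock: 13.6
tool_pos: [0.4862, -0.3282, 0.3079]
tcp_rot: [-179.7, 0.3, -7.7]
wrist_force: [-0.4, -0.3, -1.5]
finger_gap: 0.107
[ 0.48624493 -0.32823658  0.30786973] [-179.65583908    0.2928791    -7.69085202] [ 0.5827577  -0.18188391  1.55944853  0.07298535  0.63993977 -0.52601864]
```

View pics/w14.png

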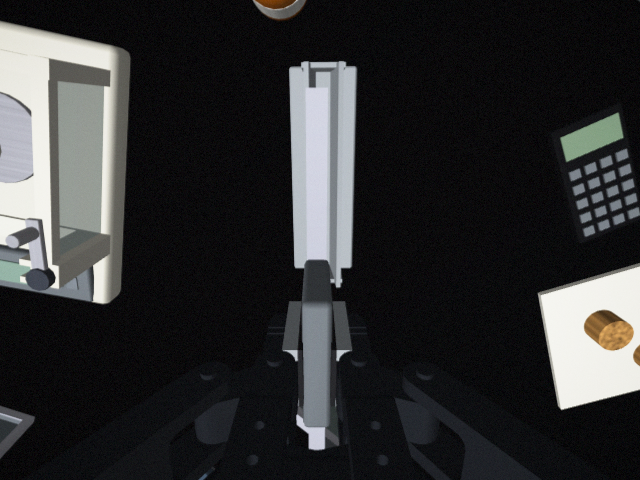

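View pics/s14.png

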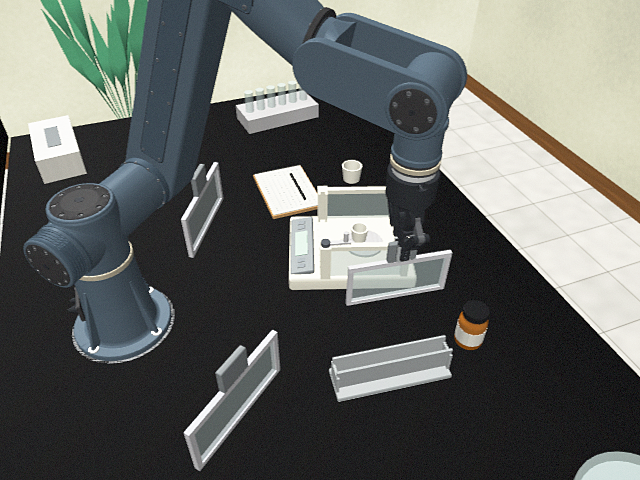

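Run:
```python
import cv2
a=cv2.imread('pics/w14.png');cv2.imwrite('pics/w14z.png',cv2.resize(a[50:300,270:380],(352,800),interpolation=cv2.INTER_CUBIC)[:600])
cv2.imwrite('pics/w14a.png',cv2.resize(a[50:125,275:375],(800,600),interpolation=cv2.INTER_CUBIC))
cv2.imwrite('pics/w14b.png',cv2.resize(a[220:295,275:375],(800,600),interpolation=cv2.INTER_CUBIC))
```

```text
(no output)
```

View pics/w14a.png

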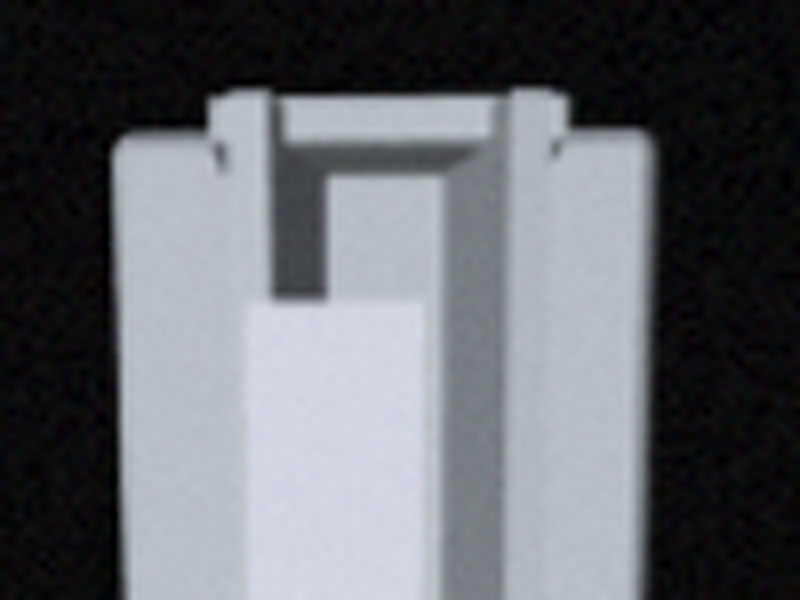

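View pics/w14b.png

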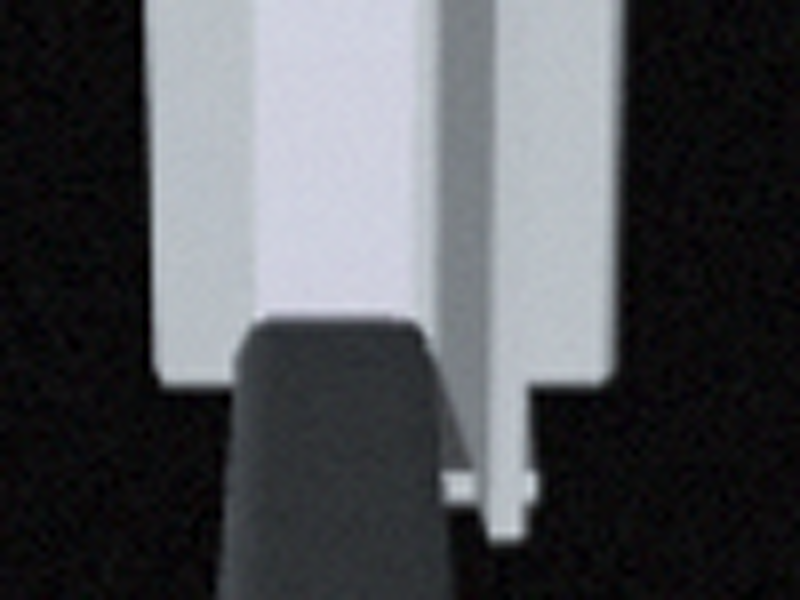

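Run:
```python
from h import *
import json
np.set_printoptions(precision=4,suppress=True)
s=json.load(open('w14.json'));w=cam('wrist',s)
A=lambda u,v,z:bp(w,275+(u+.5)/8-.5,50+(v+.5)/8-.5,z)
B=lambda u,v,z:bp(w,275+(u+.5)/8-.5,220+(v+.5)/8-.5,z)
fl,fr,nr=A(272,93,.072),A(510,90,.072),B(487,545,.072)
print(fl,fr,nr,np.linalg.norm(fl-fr),np.linalg.norm(fr-nr));d=fr-nr;print('ang',np.degrees(np.arctan2(d[1],d[0])))
u=d/np.linalg.norm(d)
print('ctr walls',(fr+nr)/2+(fl-fr)/2)
for z in (0,.012):
  b=[A(115,138,z),A(655,135,z),B(158,385,z),B(612,385,z)]
  m1=(b[0]+b[1])/2;m2=(b[2]+b[3])/2;d=m1-m2
  print(z,np.array(b),(m1+m2)/2,np.degrees(np.arctan2(d[1],d[0])),np.linalg.norm(d),np.linalg.norm(b[0]-b[1]))
# pane top rim
p1=A(335,300,.327);print('pane far end?',p1, inb(p1))
T=R.from_euler('xyz',s['tcp_rot'],degrees=True);
q=T.inv().apply(p1-np.array(s['tool_pos']));print(q)
```

```text
[ 0.614  -0.3371  0.072 ] [ 0.6105 -0.365   0.072 ] [ 0.3759 -0.3348  0.072 ] 0.028181578355989577 0.2366137045783339
ang -7.335889944440136
ctr walls [ 0.4949 -0.336   0.072 ]
0 [[ 0.6192 -0.3137  0.    ]
 [ 0.6096 -0.3888  0.    ]
 [ 0.3773 -0.283  -0.    ]
 [ 0.3676 -0.3576  0.    ]] [ 0.4934 -0.3358  0.    ] -7.289398612037041 0.24390519660913054 0.07572368501519328
0.012 [[ 0.618  -0.3144  0.012 ]
 [ 0.6086 -0.3876  0.012 ]
 [ 0.3822 -0.2844  0.012 ]
 [ 0.3727 -0.3572  0.012 ]] [ 0.4954 -0.3359  0.012 ] -7.28939861203704 0.23772892366401147 0.07380617709176203
pane far end? [ 0.5769 -0.3414  0.327 ] [ 199.8125 -223.5036]
[ 0.0915  0.0008 -0.0196]
```

Run:
```python
from h import *
plan([(.4951,-.3352,.25,-7.3,3)],claw=.4)
```

```text
{"twist":[-0.003,0.003,-0.004],"offset":[0.51,0.3,2.88],"claw":0.4},
{"twist":[-0.003,0.003,-0.004],"offset":[0.5,0.3,2.88],"claw":0.4},
2
```

```bash
python3 -m inch '[{"twist":[-0.003,0.003,-0.004],"offset":[0.5,0.3,2.0],"claw":0.4},{"twist":[-0.003,0.003,-0.004],"offset":[0.5,0.3,2.0],"claw":0.4},{"twist":[0,0,0],"offset":[0,0,2],"claw":0.4},{"twist":[0,0,0],"offset":[0,0,2],"claw":0.4},{"twist":[0,0,0],"offset":[0,0,0.5],"claw":0.4},{"twist":[0,0,0],"offset":[0,0,0],"claw":0.4},{"twist":[0,0,0],"offset":[0,0,0],"claw":0.4},{"twist":[0,0,0],"offset":[0,0,0],"claw":0.4}]'
python3 - <<'E'
from h import *
plan([(.4951,-.3352,.185,-7.3,9)],claw=.4)
E
```

```text
clock: 14.5
tool_pos: [0.494, -0.3335, 0.2219]
tcp_rot: [180.0, -0.0, -7.0]
wrist_force: [-0.9, 0.5, -2.5]
finger_gap: 0.107
{"twist":[0.0,-0.001,0.005],"offset":[0.13,0.16,3.69],"claw":0.4},
1
```

```bash
python3 -m inch '[{"twist":[0,0,0.005],"offset":[0.1,0.2,1.5],"claw":0.4},{"twist":[0,0,0],"offset":[0,0,1.5],"claw":0.4},{"twist":[0,0,0],"offset":[0,0,1.0],"claw":0.4},{"twist":[0,0,0],"offset":[0,0,0.3],"claw":0.4},{"twist":[0,0,0],"offset":[0,0,0],"claw":0.4},{"twist":[0,0,0],"offset":[0,0,0],"claw":0.4},{"twist":[0,0,0],"offset":[0,0,0],"claw":0.4}]'
python3 - <<'E'
from h import *
import json
s=ctrl.state()
json.dump({k:np.array(v).tolist() for k,v in s.items()},open('w15.json','w'))
a=ctrl.get_image('wrist');cv2.imwrite('pics/w15.png',a);cv2.imwrite('pics/w15z.png',cv2.resize(a[40:290,250:400],(360,600),interpolation=cv2.INTER_CUBIC))
a=ctrl.get_image('side');cv2.imwrite('pics/s15.png',cv2.resize(a[220:420,300:500],(600,600),interpolation=cv2.INTER_CUBIC))
plan([(.4951,-.3352,.17,-7.3,9)],claw=.4)
E
```

```text
clock: 15.2
tool_pos: [0.4984, -0.3391, 0.1846]
tcp_rot: [179.5, -0.7, -7.3]
wrist_force: [-0.8, 0.0, -2.5]
finger_gap: 0.11
{"twist":[0.009,-0.012,0.0],"offset":[-0.4,-0.36,1.45],"claw":0.4},
1
```

View pics/w15z.png

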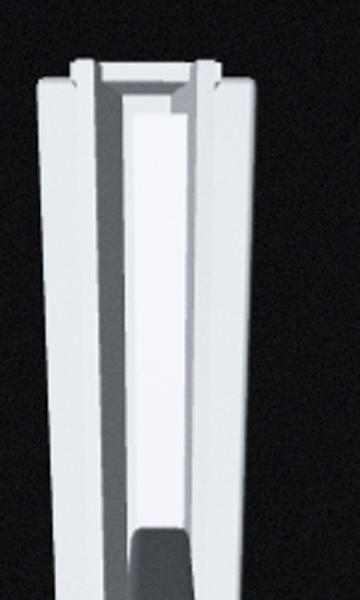

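View pics/s15.png

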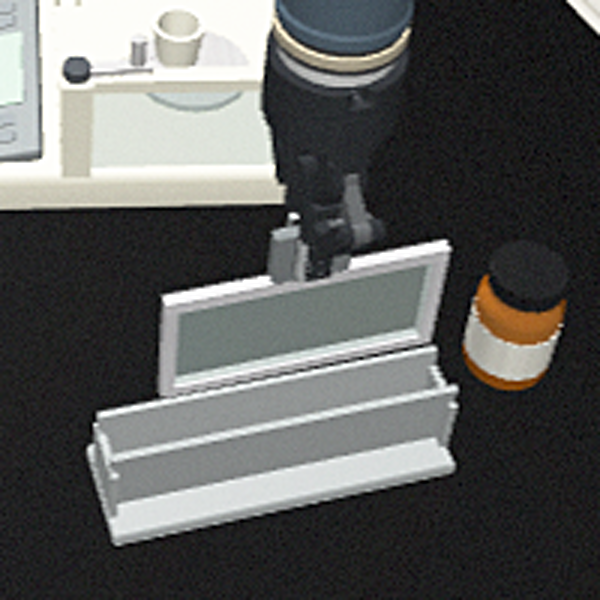

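```bash
python3 -m inch '[{"twist":[0.009,-0.012,0],"offset":[-0.3,-0.36,0.4],"claw":0.4},{"twist":[0,0,0],"offset":[0,0,0],"claw":0.4},{"twist":[0,0,0],"offset":[0,0,0],"claw":0.4}]'
python3 - <<'E'
from h import *
plan([(.4951,-.3352,.17,-7.3,9)],claw=.4)
E
```

```text
clock: 15.6
tool_pos: [0.496, -0.335, 0.1808]
tcp_rot: [-180.0, 0.0, -7.3]
wrist_force: [-1.0, 0.2, -2.2]
finger_gap: 0.109
{"twist":[0.0,0.0,0.0],"offset":[-0.08,0.03,1.08],"claw":0.4},
1
```

```bash
python3 -m inch '[{"twist":[0,0,0],"offset":[0,0,1.0],"claw":0.4},{"twist":[0,0,0],"offset":[0,0,1.0],"claw":0.4},{"twist":[0,0,0],"offset":[0,0,0],"claw":0.4},{"twist":[0,0,0],"offset":[0,0,0],"claw":0.4}]'
python3 - <<'E'
from h import *
import json
s=ctrl.state();print(s['ft_torque'])
json.dump({k:np.array(v).tolist() for k,v in s.items()},open('w16.json','w'))
a=ctrl.get_image('wrist');cv2.imwrite('pics/w16z.png',cv2.resize(a[40:290,250:400],(360,600),interpolation=cv2.INTER_CUBIC))
cv2.imwrite('pics/w16.png',a)
plan([(.4951,-.3352,.15,-7.3,9)],claw=.4)
E
```

```text
clock: 16.0
tool_pos: [0.4957, -0.3347, 0.1583]
tcp_rot: [-180.0, 0.1, -7.3]
wrist_force: [0.6, -1.0, -3.3]
finger_gap: 0.109
[-0.05575113 -0.05777316  0.01849867]
{"twist":[-0.001,0.002,0.0],"offset":[-0.03,0.07,0.82],"claw":0.4},
1
```

View pics/w16z.png

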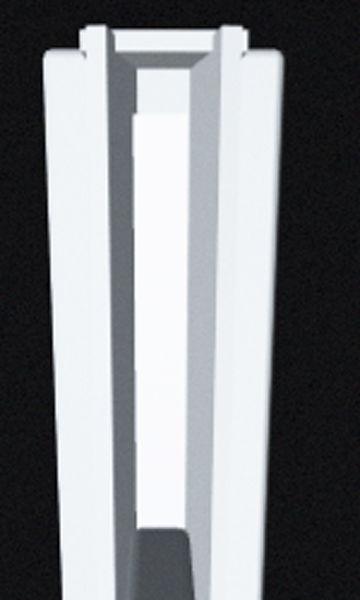

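Pane edge and trough are concentric in the wrist zoom: the pane is at 134–187 and the inner walls at 107–216. I lower it into the trough.

```bash
python3 -m inch '[{"twist":[0,0,0],"offset":[0,0.05,1.0],"claw":0.4},{"twist":[0,0,0],"offset":[0,0,1.0],"claw":0.4},{"twist":[0,0,0],"offset":[0,0,1.0],"claw":0.4},{"twist":[0,0,0],"offset":[0,0,0.5],"claw":0.4},{"twist":[0,0,0],"offset":[0,0,0],"claw":0.4},{"twist":[0,0,0],"offset":[0,0,0],"claw":0.4}]'
python3 - <<'E'
from h import *
s=ctrl.state();print(s['ft_torque'])
plan([(.4951,-.3352,.1,-7.3,9)],claw=.4)
E
```

```text
clock: 16.65
tool_pos: [0.4953, -0.3351, 0.1196]
tcp_rot: [-179.9, 0.1, -7.3]
wrist_force: [-0.0, 0.1, -2.7]
finger_gap: 0.108
[-0.03731531 -0.00492278  0.05243093]
{"twist":[-0.001,0.002,0.0],"offset":[-0.02,0.02,1.96],"claw":0.4},
1
```

```bash
python3 -m inch '[{"twist":[0,0,0],"offset":[0,0,0.8],"claw":0.4},{"twist":[0,0,0],"offset":[0,0,0.8],"claw":0.4},{"twist":[0,0,0],"offset":[0,0,0.6],"claw":0.4},{"twist":[0,0,0],"offset":[0,0,0.3],"claw":0.4},{"twist":[0,0,0],"offset":[0,0,0],"claw":0.4},{"twist":[0,0,0],"offset":[0,0,0],"claw":0.4}]'
python3 - <<'E'
from h import *
s=ctrl.state();print(s['ft_torque'],s['wrist_force'])
plan([(.4951,-.3352,.086,-7.3,9)],claw=.4)
E
```

```text
clock: 17.25
tool_pos: [0.4957, -0.3355, 0.0928]
tcp_rot: [-180.0, 0.1, -7.3]
wrist_force: [-0.5, 0.1, -2.4]
finger_gap: 0.106
[ 0.02729854 -0.02068264  0.00580409] [-0.50626229  0.14461911 -2.36241667]
{"twist":[-0.001,0.001,0.0],"offset":[-0.07,-0.02,0.68],"claw":0.4},
1
```

```bash
python3 -m inch '[{"twist":[0,0,0],"offset":[0,0,0.3],"claw":0.4},{"twist":[0,0,0],"offset":[0,0,0.3],"claw":0.4},{"twist":[0,0,0],"offset":[0,0,0.2],"claw":0.4},{"twist":[0,0,0],"offset":[0,0,0],"claw":0.4}]'; python3 -m inch '[{"twist":[0,0,0],"offset":[0,0,0.15],"claw":0.4},{"twist":[0,0,0],"offset":[0,0,0.15],"claw":0.4}]'
```

```text
clock: 17.65
tool_pos: [0.4962, -0.3358, 0.0848]
tcp_rot: [180.0, -0.0, -7.3]
wrist_force: [-0.4, -0.1, -1.5]
finger_gap: 0.106
clock: 17.85
tool_pos: [0.4965, -0.3361, 0.0845]
tcp_rot: [179.9, -0.0, -7.3]
wrist_force: [-2.8, 2.0, 8.9]
finger_gap: 0.105
```

Floor contact came at TCP z 0.0845 as predicted, with about 9 N upward. I release gently.

```bash
python3 -m inch '[{"twist":[0,0,0],"offset":[0,0,0],"claw":1.2},{"twist":[0,0,0],"offset":[0,0,0],"claw":1.5},{"twist":[0,0,0],"offset":[0,0,0],"claw":2.0},{"twist":[0,0,0],"offset":[0,0,0],"claw":3.0},{"twist":[0,0,0],"offset":[0,0,0],"claw":4.5},{"twist":[0,0,0],"offset":[0,0,0],"claw":6},{"twist":[0,0,0],"offset":[0,0,0],"claw":8},{"twist":[0,0,0],"offset":[0,0,0],"claw":8}]'
python3 - <<'E'
from h import *
a=ctrl.get_image('wrist');cv2.imwrite('pics/w17.png',a)
a=ctrl.get_image('side');cv2.imwrite('pics/s17.png',cv2.resize(a[220:420,300:500],(600,600),interpolation=cv2.INTER_CUBIC))
E
```

```text
clock: 18.65
tool_pos: [0.4977, -0.3373, 0.0857]
tcp_rot: [179.8, -0.2, -7.3]
wrist_force: [0.1, -0.1, -0.0]
finger_gap: 0.937
```

View pics/w17.png

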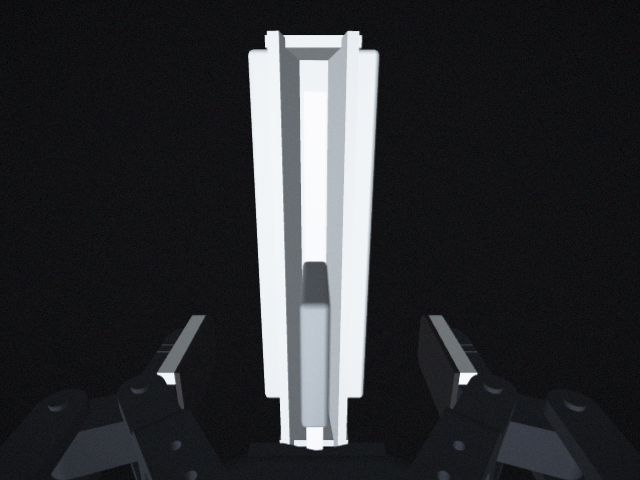

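View pics/s17.png

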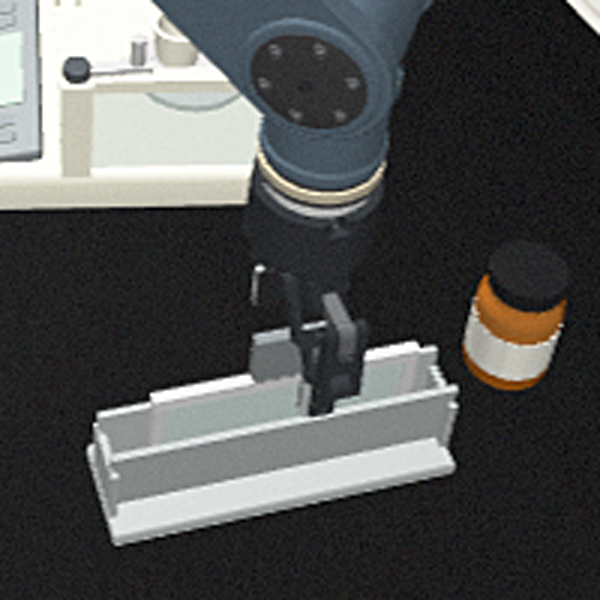

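The glass stands upright in the trough, between its walls, and the pads are clear on both sides. I retreat straight up.

```bash
python3 -m inch '[{"twist":[0,0,0],"offset":[0,0,-0.6],"claw":8.5},{"twist":[0,0,0],"offset":[0,0,-1.0],"claw":8.5},{"twist":[0,0,0],"offset":[0,0,-1.5],"claw":8.5},{"twist":[0,0,0],"offset":[0,0,-2],"claw":8.5},{"twist":[0,0,0],"offset":[0,0,-3],"claw":8.5},{"twist":[0,0,0],"offset":[0,0,-3],"claw":8.5},{"twist":[0,0,0],"offset":[0,0,-3],"claw":8.5},{"twist":[0,0,0],"offset":[0,0,-3],"claw":8.5},{"twist":[0,0,0],"offset":[0,0,-2],"claw":8.5},{"twist":[0,0,0],"offset":[0,0,0],"claw":8.5},{"twist":[0,0,0],"offset":[0,0,0],"claw":8.5},{"twist":[0,0,0],"offset":[0,0,0],"claw":8.5}]'
python3 - <<'E'
from h import *
a=ctrl.get_image('wrist');cv2.imwrite('pics/w18.png',a)
a=ctrl.get_image('side');cv2.imwrite('pics/s18.png',cv2.resize(a[150:420,260:530],(600,600),interpolation=cv2.INTER_CUBIC))
E
```

```text
clock: 19.95
tool_pos: [0.4963, -0.3358, 0.2913]
tcp_rot: [179.7, -0.4, -7.3]
wrist_force: [-0.3, 0.3, -0.4]
finger_gap: 1.0
```

View pics/w18.png

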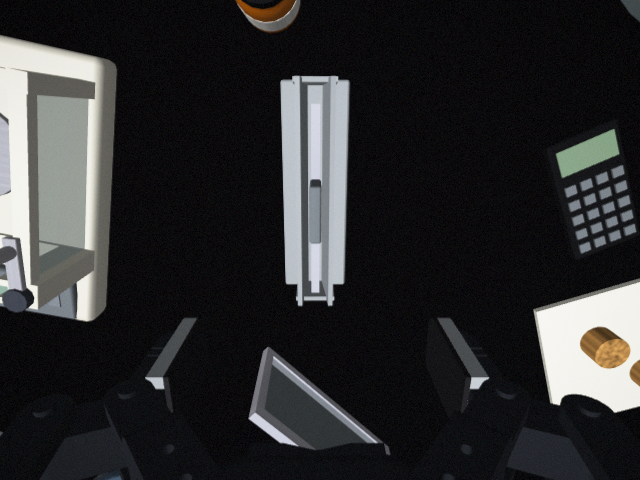

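View pics/s18.png

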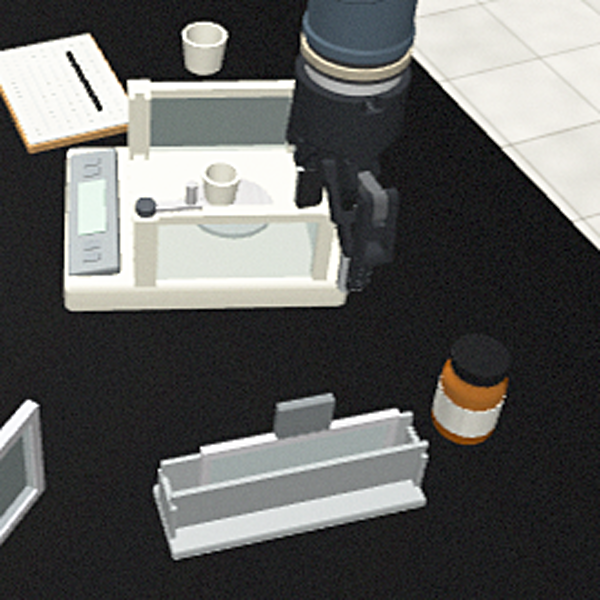

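The pane stands in the stand with its grip at (303,415), and the tab is along the side rail. Crucible, cup and jar are in place and the gripper is clear, so I hand in.

Run:
```python
from station import ctrl
print(ctrl.hand_in(), ctrl.state()['clock'])
```

```text
the job is handed in; nothing more can be done
the job is handed in; nothing more can be done
```

The front glass is now standing upright on its edge in the grey cleaning stand, and I have handed the job in; no verdict was reported.

- **What I did:** I turned the swing tab aside to about 1.5 rad and lifted the glass straight up by its grip. I carried it level to the stand, lowered it until it touched the floor of the trough (about 9 N), then let go and withdrew straight up.
- **Last checks:** In the final pictures the glass is upright between the trough walls, and the tab lies along the side rail. The crucible, cup and jar look undisturbed, and the gripper is well clear. The clock read about 20 s, and the largest wrist force I read was about 9 N.
- **What disagreed:** The closed fingertips turned out to be about 17–28 mm short of the reported tool point. My first push therefore passed over the peg without moving the tab. I allowed for this in the second push and in the grasp.

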